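# Release the cam clamp and draw the packing

### The arm

A 6-joint arm with a two-finger parallel gripper is mounted at the origin on the work surface. World frame = base frame: x ahead of the robot, y to its left, z up, the work surface at z = 0. Lengths are in m, angles in degrees, forces in N, time in s.
With the tool pointing down it reaches from about 0.325 to 0.775 m from the base axis. Payload 9.3 kg.
Tool frame: the origin (TCP) lies at the very end of the fingers, on their centre line; the grasp point (between the pads) lies 19 mm behind it; z points along the fingers, x is the direction in which the jaws open and shut, and the axes are right-handed (so a half turn about z gives the same grasp; the last joint's range is limited). The gripper opens to 85 mm and grips with 20 to 120 N. Pads are 22 mm wide; open, the fingers measure 114 mm over their backs; the gripper's body (76 mm by 85 mm) begins 54 mm behind the grasp point. The pads swing forward as they close: fully open they stand 13 mm farther back than shut.
Start: joints at [65.684, 14.817, 1.232, 76.415, 0, 81.257], TCP at [0.148, 0.53, 0.231] pointing down, gripper open.
Joint ranges: [-174.27, 174.27], [-52.1, 104.24], [-59.71, 78.15], [-110.17, 111.67], [-87.03, 83.33], [-180, 180]. Speed limits (degrees/s): [127.2, 127.2, 159.86, 180, 180, 180].

### API

Orientations are given as [roll, pitch, yaw] about the fixed x, y, z axes, in that order (R = Rz(yaw) Ry(pitch) Rx(roll)).
In Python, from plant import get_obs, read_camera, camera_model, sign_off gives the robot as it stands.
- The arm moves only by the shell command python3 -m inch 'ROWS' [FORCE]. ROWS is JSON, a list that holds one entry, the list of rows, each a list of 5 numbers: the shift along the tool's x, y, z in units of 40 mm (1.0 is 40 mm), then the turn about the tool's z in units of 5 degrees (1.0 is 5 degrees), then the opening in per cent of the stroke, from 0 (shut) to 100 (fully open). In form: [[[x, y, z, turn, claw], ...]]. A call has 1 to 8 rows; each row shifts and turns the commanded pose from where the row before left it, along the tool's axes as they then stand; what a row does not reach is not made up. A row lasts 1/12 s, in which the tool goes at most 41.7 mm and 7.16 degrees, less where a joint would pass 70% of its speed; a pose out of reach is approached as far as the arm can. A call is refused whole if a number of a shift passes 1 or a number of a turn 1, either way. A call with a gripper value outside its range is refused whole. The fingers move at their own pace and stop on an object; FORCE is the grip in N (left out, the last holds). Time passes only in rows, so rows that do not move let the fingers close. It gives the time, the measured TCP pose, the force and the opening at its end, in the units of the state.
- get_obs(): the state, without advancing time (a new reading comes with each control period).
- read_camera(name): name is "side" or "top" or "wrist"; returns the picture (400x640x3 uint8, blue, green, red); there is no depth.
- camera_model(name): a dict with "K" (3x3 intrinsics, pixels), "xyz" and "rotation" of the camera in the world; the wrist camera has in their place "tool_from_camera" (4x4, takes a point from camera to tool coordinates, whose origin is the TCP and whose axes are the tool frame's). Camera axes: x right, y down, z forward; pixel columns grow to the right and rows downward; lengths in m; the calibration is good to about 2 mm. A picture is of the moment at which its call begins: read the wrist's pose just before it. camera_model takes no time and is no camera call.
- sign_off(): hands the job in, once; it reports no verdict.
The state is a dict: "clock": time; "joint_positions": joint angles; "joint_velocities": joint speeds; "effort": joint torques, N m; "tcp_pos": TCP position; "orientation": TCP orientation; "ft_force": force on the tool from outside, world axes, zero at the start; "wrist_torque": the same for the moment, N m; "grip_width": opening from 0.0 (shut) to 1.0 (fully open).
Only numpy, scipy, OpenCV 4.12 (cv2) and the standard library are available. Lean on these libraries where they do the work, as an engineer would, in place of code of your own. Each camera call takes 0.05 s, during which the arm holds its last target.

### The job

The glue-up on the jig board has set. Put the adjustable wrench on the hex of the cam clamp, roll its worm until the jaw is snug on the hex, and only then turn the hex counter-clockwise (seen from above) by 50 to 60 degrees, to let the cam off the beam. After that, draw every packing strip out sideways from under the resting beam without shifting the beam, and leave the strips lying in the red tray; lay the wrench back flat on the black rubber mat, and leave the other things on the bench alone.

Things in the scene. Friction and masses are not known exactly. Their poses are not given: they have to be found in the camera images.
- jig: Fixed plywood jig board, top 12 mm above the bench. Origin on the bench below the beam's centre, x along the beam; x -140 to 140, y -115 to 210 mm. Cam clamp on its +y side; strips stick out on its -y side. A raised deck, top 22 mm above the bench, covers y 116 to 210: the wrench lies there. Steel stops 40 mm high at x +-126, y -46 to -26 keep the beam from sliding to -y.
- nut_mid (a point): Point on the vertical axis of the cam clamp's steel hex, 30 mm above the bench, at jig x 0, y 69.5 mm. Hex: 28 mm across flats, 22 to 42 mm above the bench, on a cam disc flush with the deck that turns with it. Its x axis is square to two flats; at joint 0 it points 24 deg clockwise of jig x: laid along these flats, the wrench's handle points 24 deg clockwise of jig +y.
- nut (a joint): Angle of the hex and cam, rad, growing counter-clockwise seen from above; about 0 = clamped on the beam, more than 0.7 = let off; stop at 1.3. Friction 0.15 N m.
- beam: Loose wooden beam 270 x 50 x 40 mm, about 0.7 kg, origin at the centre of its underside, long side along x. It rests 20 mm above the bench on two end blocks of the jig (and on the packing strips); on its +y side the cam touches it.
- wrench: Adjustable wrench, 236 mm long, 0.49 kg. Origin on its underside under the handle, a good place to grip; +x to the jaws, z up. Handle 20 mm wide (y), 14.5 high, x -136 to 26. Head 16 mm thick, x 26 to 116, y -40 to 29 mm. Fixed jaw's face at y 14; sliding jaw's face at y -26 mm + jaw joint. Jaw faces from x 79 (throat) to 116 mm.
- wrench_mouth (a point): Point in the wrench at x +100 mm, y 0, 8 mm above its underside: where the axis of the hex stands when the jaws are snug on it (about 5 mm nearer the throat if the wrench is pushed right home).
- worm_axis (a point): Middle of the worm in the wrench at x +52 mm, y 0, 14 mm above the underside. The worm is a finely knurled brass wheel, 26 mm across and 16 mm wide, its axis along the wrench's y; it stands 12 mm out of the head's top.
- worm (a joint): Angle of the worm, rad, 0 to 8. Pressing lightly on (some 5 to 10 N) and dragging its top towards the jaws (wrench +x) raises it and closes the jaw by 2 mm per rad; dragging back opens it. It stays where it is left (about 3 N at the rim moves it).
- jaw (a joint): Travel of the sliding jaw, m: 0 = jaws 40 mm apart, 0.012 = 28 mm apart (snug on the hex); 0.002 x the worm's angle.
- shim1: Packing strip (2 or 3 are present: None if absent), bare aluminium, 22 (x) x 115 (y) x 8 mm (z), 55 g, origin at the centre of its underside. It lies flat on the jig board (12 mm above the bench), across and under the beam; about 70 mm of it sticks out on the jig's -y side.
- shim2: Packing strip (2 or 3 are present: None if absent), bare aluminium, 22 (x) x 115 (y) x 8 mm (z), 55 g, origin at the centre of its underside. It lies flat on the jig board (12 mm above the bench), across and under the beam; about 70 mm of it sticks out on the jig's -y side.
- shim3: Packing strip (2 or 3 are present: None if absent), bare aluminium, 22 (x) x 115 (y) x 8 mm (z), 55 g, origin at the centre of its underside. It lies flat on the jig board (12 mm above the bench), across and under the beam; about 70 mm of it sticks out on the jig's -y side.
- tray: Loose red plastic tray, outside 210 (x) x 160 (y) x 34 mm (z), walls and floor about 4 mm; origin at the centre of its underside.
- mat: Fixed black rubber mat 300 (x) x 150 (y) x 4 mm, origin at the centre of its underside.
- glue: Bystander: white glue bottle, 52 mm across, 150 mm tall; leave it alone.
- tape: Bystander: cardboard-brown roll of tape lying flat, 90 mm across, 24 mm high; leave it alone.
- driver: Bystander: screwdriver lying on the bench, 170 mm long; leave it alone.
- offcut: Bystander: wood offcut 70 x 50 x 18 mm; leave it alone.
- puck: Bystander: steel puck, 44 mm across, 30 mm high; leave it alone.
Things that resemble listed ones, but are neither listed nor needed, are in the scene too. Leave any turquoise look-alike of the shim1 alone. Leave any turquoise look-alike of the shim3 alone.

How it is judged (in metres and radians):
On the way, in this order (a step that is already met when the one before it is completed fails the run):
1. the wrench sits on the hex with its jaw rolled snug, the hex not yet turned (horizontal distance between wrench_mouth and nut_mid below 0.008 m and z of wrench_mouth in the frame of nut_mid between -0.006 and 0.006 m and value of joint jaw above 0.0105 m and value of joint nut below 0.35 rad), for 0.2 s.
2. the hex is turned counter-clockwise to let off the cam, with the wrench still snug on it (horizontal distance between wrench_mouth and nut_mid below 0.008 m and z of wrench_mouth in the frame of nut_mid between -0.006 and 0.006 m and value of joint jaw above 0.0098 m and value of joint nut above 0.7 rad), for 0.2 s.
At the end, for the whole second after the job is handed in: Every packing strip lies inside the tray below its rim, at rest; the wrench lies flat on the mat (middle and jaws at most 5 mm over its edge); the hex stands at more than 0.7 rad; the beam is within 10 mm of where it was (x of shim1 in the frame of tray between -0.1 and 0.1 m and y of shim1 in the frame of tray between -0.075 and 0.075 m and z of each of shim1, shim2, shim3 in the frame of tray below 0.034 m and linear speed of each of shim1, shim2, shim3, wrench below 0.02 m/s and x of shim2 in the frame of tray between -0.1 and 0.1 m and y of shim2 in the frame of tray between -0.075 and 0.075 m and x of shim3 in the frame of tray between -0.1 and 0.1 m and y of shim3 in the frame of tray between -0.075 and 0.075 m and x of wrench in the frame of mat between -0.155 and 0.155 m and y of wrench in the frame of mat between -0.08 and 0.08 m and x of wrench_mouth in the frame of mat between -0.155 and 0.155 m and y of wrench_mouth in the frame of mat between -0.08 and 0.08 m and height (world z) of wrench below 0.012 m and angle between each of wrench, tray's own z axis and vertical below 0.1 rad and value of joint nut above 0.7 rad and distance of beam from where it was at the start of the episode below 0.01 m); the robot touches nothing.
It fails at once if the beam is shifted by more than 10 mm or tipped (distance of beam from where it was at the start of the episode above 0.01 m or angle between beam's own z axis and vertical above 0.08 rad).
It fails at once if a strip is drawn before the cam is let off (distance of any of shim1, shim2, shim3 from where it was at the start of the episode above 0.02 m and value of joint nut below 0.6 rad).
It fails at once if a bystander is moved by more than 40 mm (distance of any of glue, tape, driver, offcut, puck from where it was at the start of the episode above 0.04 m).
Of shim1, shim2, shim3 only 2 to 3 are there at a start; the rules pass over those that are not, and their reading is None.
At some moment in a run one of tray may be knocked a few centimetres aside while the robot is not near it.
Once in a run the grip may slacken for a moment while it holds something.
It also fails if it takes over 210 s, if anything falls off the work surface, if the arm or the gripper's body presses on something with over 40 N, if the wrist force passes 120 N, or if a joint passes its speed limit or range.

## Working session

There is one attempt and no reset: what is moved stays moved. The work goes in short steps, Python scripts to look and compute and a shell command to move; the robot and the scene stay as the last step left them, time stands still between calls to the robot, and variables do not carry over. Pictures are saved under pics/ and viewed, and the job is handed in when it is done.

```bash
ls -la; mkdir -p pics; python3 - <<'E'
from plant import *
import cv2
o=get_obs(); print(o)
for n in ("side","top","wrist"):
    im=read_camera(n); cv2.imwrite(f"pics/{n}0.png",im); m=camera_model(n); print(n,m)
E
```

```text
total 12
drwxr-xr-x  3 agent agent 4096 Dec  6 22:04 .
drwxr-xr-x 23 root  root  4096 Dec  6 22:04 ..
drwxr-xr-x  2 agent agent 4096 Dec  6 22:04 pics
{'clock': 0.0, 'joint_positions': array([ 6.56842409e+01,  1.48511290e+01,  1.18810542e+00,  7.64165144e+01,
       -1.52085730e-03,  8.12569103e+01]), 'joint_velocities': array([-0.02844938, -0.0089069 , -0.00912626, -0.02655936, -0.03202874,
       -0.0552848 ]), 'effort': array([-4.14153765e-03, -5.55644810e+01,  3.44529462e+01,  1.37064714e-02,
       -4.51172746e-04, -8.02198201e-07]), 'tcp_pos': array([0.14753806, 0.5295305 , 0.23065134]), 'orientation': array([-1.79989413e+02,  7.88449329e-02,  7.44273389e+01]), 'ft_force': array([ 0.08377354, -0.36119588,  0.54037167]), 'wrist_torque': array([ 0.02812401,  0.00590168, -0.0113521 ]), 'grip_width': 1.0003112723341818}
side {'K': array([[519.51072844,   0.        , 321.15183168],
       [  0.        , 519.51072844, 194.53616013],
       [  0.        ,   0.        ,   1.        ]]), 'xyz': array([ 0.32042207, -1.14337074,  0.85435659]), 'rotation': array([-124.02752775,    1.41929998,  -14.0826933 ])}
top {'K': array([[429.0014834 ,   0.        , 317.12793669],
       [  0.        , 429.0014834 , 201.00277378],
       [  0.        ,   0.        ,   1.        ]]), 'xyz': array([ 0.53252205, -0.00193001,  1.0340504 ]), 'rotation': array([-177.64418139,    0.60163853,  -91.37281091])}
wrist {'K': array([[277.32197926,   0.        , 323.0932991 ],
       [  0.        , 277.32197926, 195.43566135],
       [  0.        ,   0.        ,   1.        ]]), 'tool_from_camera': array([[ 9.99999438e-01, -7.80495809e-04, -7.18124836e-04,
        -2.74705612e-04],
       [ 9.61955902e-04,  9.52610790e-01,  3.04190332e-01,
        -7.72913373e-02],
       [ 4.46674188e-04, -3.04190851e-01,  9.52611005e-01,
        -1.43679459e-01],
       [ 0.00000000e+00,  0.00000000e+00,  0.00000000e+00,
         1.00000000e+00]])}
```

View pics/side0.png

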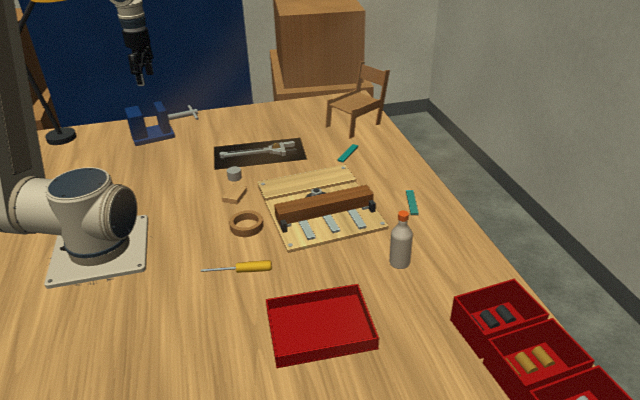

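View pics/top0.png

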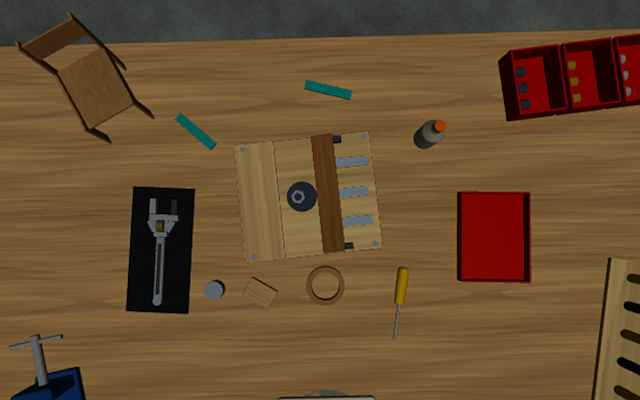

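View pics/wrist0.png

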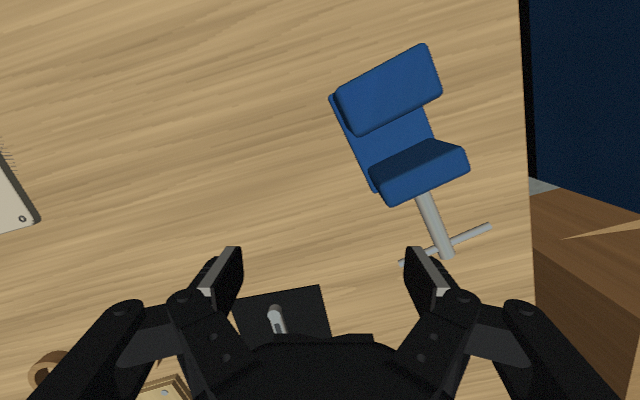

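The top view shows the wrench on the black mat at (162,240) with its jaws up in the picture (+x). The hex is at (298,197), the beam at (327,193) and three grey strips at (352,161), (352,192) and (357,221).

What could be taken for what:
- **Strips:** the turquoise bars at (328,90) and (195,131) are look-alikes, to leave alone.
- **Tray:** the large red one at (494,237) is mine. The red bins at (530,85), (590,75) and (630,65) are not.
- **Wrench:** the blue vice's T-bar at (35,355) is steel too, but it isn't the wrench.

Next I'll take close crops and measure.

```bash
cat > h.py <<'E'
import numpy as np, cv2
from scipy.spatial.transform import Rotation as R
from plant import *
def cam(n,o=None):
    m=camera_model(n)
    if n=="wrist":
        o=o or get_obs(); T=m["tool_from_camera"]
        Rt=R.from_euler('xyz',o["orientation"],degrees=True).as_matrix()
        return m["K"],Rt@T[:3,3]+o["tcp_pos"],Rt@T[:3,:3]
    return m["K"],m["xyz"],R.from_euler('xyz',m["rotation"],degrees=True).as_matrix()
def ray(c,px,z):
    K,p,A=c; px=np.atleast_2d(np.array(px,float))
    d=(A@np.linalg.inv(K)@np.c_[px,np.ones(len(px))].T).T
    return p+d*((z-p[2])/d[:,2])[:,None]
def proj(c,P):
    K,p,A=c; q=(K@A.T@(np.atleast_2d(P)-p).T).T
    return q[:,:2]/q[:,2:]
def snap(n,name):
    o=get_obs(); im=read_camera(n); cv2.imwrite(f"pics/{name}.png",im); return im,cam(n,o),o
def tool(o,d):  # world shift -> tool axes in 40 mm units
    Rt=R.from_euler('xyz',o["orientation"],degrees=True).as_matrix()
    return (Rt.T@np.array(d))/0.04
E
python3 - <<'E'
from h import *
im=cv2.imread("pics/top0.png"); c=cam("top"); print(c[2].round(3))
a=cv2.resize(im[125:270,225:390],None,fx=4.8,fy=4.0,interpolation=cv2.INTER_CUBIC); 
cv2.imwrite("pics/a.png",cv2.resize(im[125:270,225:390],None,fx=4,fy=4,interpolation=cv2.INTER_CUBIC))
cv2.imwrite("pics/b.png",cv2.resize(im[180:320,120:260],None,fx=4,fy=4,interpolation=cv2.INTER_CUBIC))
hsv=cv2.cvtColor(im,cv2.COLOR_BGR2HSV)
for lo,hi,nm,z in [((0,0,0),(180,255,32),'black',.004),((0,150,60),(6,255,255),'red',0.0)]:
    m=cv2.inRange(hsv,lo,hi)
    for k in cv2.findContours(m,cv2.RETR_EXTERNAL,cv2.CHAIN_APPROX_NONE)[0]:
        if cv2.contourArea(k)>800:
            r=cv2.minAreaRect(k); b=cv2.boxPoints(r); print(nm,np.array(r[0]).round(1),ray(c,[r[0]],z).round(3),ray(c,b,z).round(3).tolist())
E
```

```text
[[-0.024 -0.999  0.041]
 [-1.     0.024  0.01 ]
 [-0.011 -0.041 -0.999]]
black [160.1 249.6] [[0.467 0.388 0.004]] [[0.325, 0.471, 0.004], [0.623, 0.453, 0.004], [0.611, 0.303, 0.004], [0.314, 0.324, 0.004]]
black [604.3  70.7] [[ 0.873 -0.693  0.004]] [[0.944, -0.664, 0.004], [0.949, -0.708, 0.004], [0.803, -0.723, 0.004], [0.797, -0.679, 0.004]]
red [495.5 236.5] [[ 0.48  -0.417  0.   ]] [[0.591, -0.339, 0.0], [0.587, -0.504, 0.0], [0.37, -0.494, 0.0], [0.374, -0.331, 0.0]]
red [539.  79.] [[ 0.859 -0.538  0.   ]] [[0.933, -0.47, 0.0], [0.947, -0.59, 0.0], [0.785, -0.605, 0.0], [0.771, -0.486, 0.0]]
red [591.8  72.4] [[ 0.871 -0.666  0.   ]] [[0.946, -0.598, 0.0], [0.961, -0.717, 0.0], [0.797, -0.733, 0.0], [0.783, -0.615, 0.0]]
red [627.5  67.5] [[ 0.881 -0.752  0.   ]] [[0.964, -0.729, 0.0], [0.963, -0.785, 0.0], [0.798, -0.776, 0.0], [0.8, -0.72, 0.0]]
```

View pics/a.png

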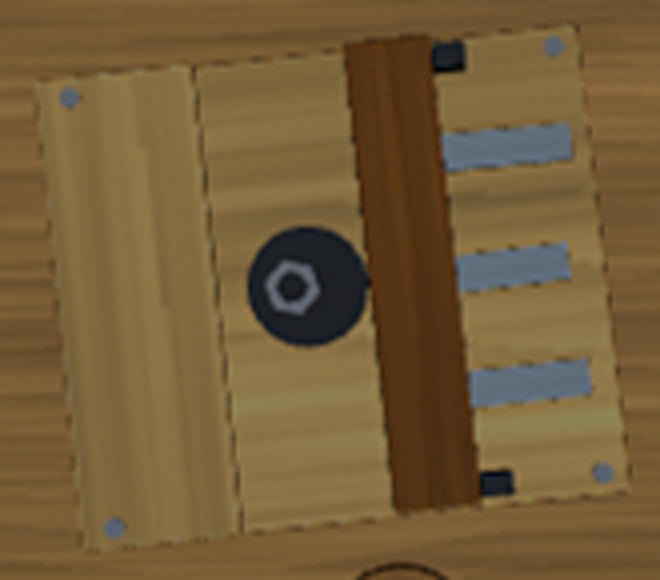

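View pics/b.png

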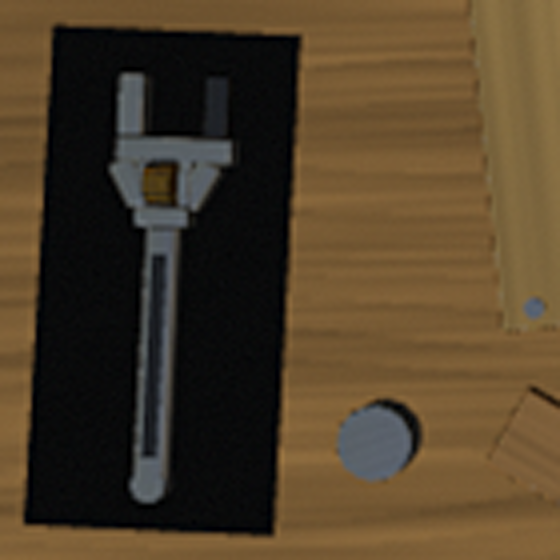

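The crops show the steel wrench with its brass worm and dark sliding jaw at right. They also show the plain grey strips, with no turquoise among them, and the hex on its dark cam at (298,197). These are the right things, so now I'll work out positions.

```bash
python3 - <<'E'
from h import *
c=cam("top")
A=lambda p:np.array(p)/4.+np.array([225,125])
B=lambda p:np.array(p)/4.+np.array([120,180])
cl=ray(c,[A((35,82)),A((85,548))],.022)[:,:2]; cr=ray(c,[A((575,27)),A((630,490))],.012)[:,:2]
print("corners",cl.round(4),cr.round(4))
for a,b in ((cl[0],cl[1]),(cr[0],cr[1])): print("jig x dir",np.degrees(np.arctan2(*(a-b)[::-1])), np.linalg.norm(a-b))
for a,b in ((cl[0],cr[0]),(cl[1],cr[1])): print("jig y dir",np.degrees(np.arctan2(*(a-b)[::-1])), np.linalg.norm(a-b))
ctr=(cl.sum(0)+cr.sum(0))/4; print("ctr",ctr)
hx=ray(c,[A((293,287))],.042)[0]; print("hex",hx.round(4))
yaw=np.radians(np.mean([np.degrees(np.arctan2(*(a-b)[::-1])) for a,b in ((cl[0],cl[1]),(cr[0],cr[1]))]+[np.degrees(np.arctan2(*(a-b)[::-1]))-90 for a,b in ((cl[0],cr[0]),(cl[1],cr[1]))]))
print("yaw",np.degrees(yaw)); Rj=np.array([[np.cos(yaw),-np.sin(yaw)],[np.sin(yaw),np.cos(yaw)]])
o1=ctr-Rj@[0,.0475]; print("orig",o1,"orig from hex",hx[:2]-Rj@[0,.0695])
for s in [((444,150),(571,143)),((458,275),(571,262)),((470,388),(591,377))]:
    q=ray(c,[A(s[0]),A(s[1])],.020)[:,:2]; print("strip",q.round(4).tolist(),((q-o1)@Rj).round(4).tolist())
w=ray(c,[B((148,490)),B((160,232))],.0185); print("handle",w.round(4)); d=w[1]-w[0]; print(np.degrees(np.arctan2(d[1],d[0])))
print("worm",ray(c,[B((159,184))],.03).round(4),"jaws",ray(c,[B((131,73)),B((143,105)),B((207,105)),B((131,138))],.02).round(4))
print("others",ray(c,[(430,134)],.0),ray(c,[(400,300),(325,286),(260,292),(214,290)],.01).round(3))
E
```

```text
corners [[0.7113 0.2028]
 [0.435  0.1778]] [[ 0.7379 -0.1199]
 [ 0.4608 -0.1445]]
jig x dir 5.178464595993693 0.27752219155562585
jig x dir 5.062439472324246 0.2782355476089471
jig y dir 94.70802663476076 0.3238286086700732
jig y dir 94.58087878732096 0.32327184377254076
ctr [0.58624482 0.02904851]
hex [0.5845 0.051  0.042 ]
yaw 4.8824523725999125
orig [ 0.59028763 -0.01827913] orig from hex [ 0.59041436 -0.01825605]
strip [[0.6648, -0.0393], [0.6671, -0.1146]] [[0.0725, -0.0272], [0.0683, -0.1025]]
strip [[0.5904, -0.0456], [0.5964, -0.1126]] [[-0.0022, -0.0272], [-0.0019, -0.0945]]
strip [[0.5235, -0.051], [0.5282, -0.1224]] [[-0.0694, -0.0269], [-0.0707, -0.0985]]
handle [[0.3445 0.3906 0.0185]
 [0.4959 0.3821 0.0185]]
-3.1887485602397057
worm [[0.5244 0.3781 0.03  ]] jaws [[0.5906 0.398  0.02  ]
 [0.5714 0.391  0.02  ]
 [0.5704 0.3529 0.02  ]
 [0.552  0.3984 0.02  ]]
others [[ 0.73097805 -0.26922629  0.        ]] [[ 0.336 -0.182  0.01 ]
 [ 0.373 -0.006  0.01 ]
 [ 0.362  0.148  0.01 ]
 [ 0.369  0.258  0.01 ]]
```

```bash
python3 -m inch '[[[0,0,0,-0.83,100],[0,0,0,-0.83,100],[0,0,0,-0.82,100],[-0.35,0.9,0,0,100],[-0.35,0.9,0,0,100],[-0.35,0.9,0,0,100],[-0.35,0.9,0,0,100],[-0.35,0.9,0,0,100]]]'
python3 -m inch '[[[-0.35,0.9,0.2,0,100],[-0.35,0.9,0.3,0,100],[-0.35,0.9,0.3,0,100],[-0.35,0.9,0.3,0,100],[-0.35,0.75,0.3,0,100],[0,0,0.2,0,100],[0,0,0,0,100]]]'
python3 - <<'E'
from h import *
im,c,o=snap("wrist","w1"); print(o["tcp_pos"],o["orientation"],o["ft_force"])
E
```

```text
clock: 0.82
tcp_pos: [0.3248, 0.4489, 0.2311]
orientation: [-180.0, 0.0, 86.9]
ft_force: [-0.1, 0.8, 0.0]
grip_width: 1.002
clock: 1.4
tcp_pos: [0.494, 0.3687, 0.1646]
orientation: [-179.8, 0.1, 86.6]
ft_force: [-0.1, -0.5, 0.5]
grip_width: 0.998
[0.49402285 0.36872232 0.16455631] [-1.79792861e+02  1.27138163e-01  8.66495131e+01] [-0.11814717 -0.46389016  0.48885053]
```

View pics/w1.png

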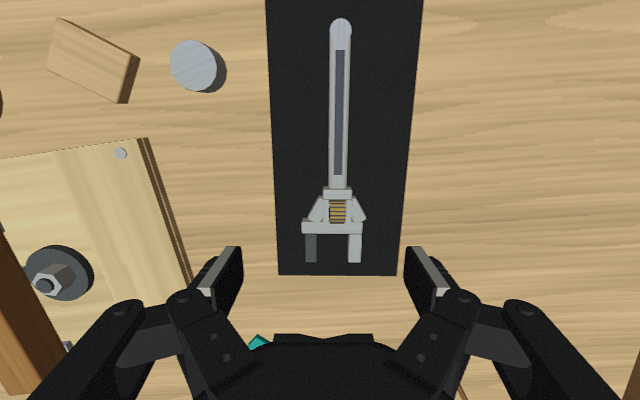

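The wrist view shows the wrench on the mat with its tail at (340,18), worm at (338,211) and jaw tips at row 262. The fixed jaw is at x=355 and the dark sliding jaw at x=311. I'll refine the pose from this.

```bash
python3 - <<'E'
from h import *
im=cv2.imread("pics/w1.png"); 
o=get_obs(); c=cam("wrist",o); print(o["tcp_pos"])
g=im.astype(int).min(2)
g[:, :270]=0; g[:,400:]=0
for v in (60,90,120,150,175):
    r=np.where(g[v,290:400]>50)[0]+290; q=ray(c,[(r[0]-.5,v),(r[-1]+.5,v)],.0185); print(v,r[0],r[-1],q.round(4)[:,:2].tolist(),q.mean(0).round(4)[:2], np.linalg.norm(q[0]-q[1]).round(4))
print("tail",ray(c,[(340,18)],.0185).round(4))
print("tips",ray(c,[(311,262.5),(355,262.5)],.020).round(4),"faces",ray(c,[(316.5,250),(348.5,250)],.020).round(4),"worm",ray(c,[(338,211)],.031).round(4))
E
```

```text
[0.49316984 0.36970332 0.16595187]
60 329 350 [[0.3732, 0.381], [0.3744, 0.402]] [0.3738 0.3915] 0.021
90 329 349 [[0.4, 0.3796], [0.4012, 0.4002]] [0.4006 0.3899] 0.0207
120 328 348 [[0.4284, 0.3771], [0.4296, 0.3984]] [0.429  0.3878] 0.0213
150 328 347 [[0.4587, 0.3755], [0.4599, 0.3964]] [0.4593 0.386 ] 0.0209
175 328 346 [[0.4855, 0.3741], [0.4867, 0.3945]] [0.4861 0.3843] 0.0205
tail [[0.3389 0.3934 0.0185]]
tips [[0.5903 0.3489 0.02  ]
 [0.5933 0.401  0.02  ]] faces [[0.5741 0.3565 0.02  ]
 [0.5763 0.3938 0.02  ]] worm [[0.5227 0.3833 0.031 ]]
```

```bash
python3 -m inch '[[[0.36,-0.48,0.3,0,60],[0,0,0.9,0,60],[0,0,0.9,0,60],[0,0,0.9,0,60],[0,0,0.4,0,60],[0,0,0,0,60]]]'
python3 -m inch '[[[0,0,0.3,0,60],[0,0,0.26,0,60],[0,0,0,0,60],[0,0,0,0,60]]]'
```

```text
clock: 1.95
tcp_pos: [0.4719, 0.3857, 0.0283]
orientation: [-179.7, 0.2, 86.9]
ft_force: [-0.9, -0.1, 0.3]
grip_width: 0.602
clock: 2.28
tcp_pos: [0.4748, 0.3864, 0.0098]
orientation: [180.0, -0.0, 86.9]
ft_force: [0.3, 1.0, -0.1]
grip_width: 0.603
```

```bash
python3 -m inch '[[[0,0,0.07,0,60],[0,0,0,0,20],[0,0,0,0,10],[0,0,0,0,10],[0,0,0,0,10],[0,0,0,0,10]]]' 80
python3 -m inch '[[[0,0,0,0,10],[0,0,0,0,10],[0,0,0,0,10]]]'
python3 - <<'E'
from h import *
for i in range(4):
    o=get_obs(); print(o["tcp_pos"],o["grip_width"],o["ft_force"]); im=read_camera("wrist")
cv2.imwrite("pics/w2.png",im)
E
```

```text
clock: 2.78
tcp_pos: [0.4752, 0.3859, 0.007]
orientation: [180.0, -0.0, 86.8]
ft_force: [-1.9, -1.8, 6.2]
grip_width: 0.206
clock: 3.03
tcp_pos: [0.4753, 0.3859, 0.007]
orientation: [180.0, -0.0, 86.8]
ft_force: [-1.7, -0.9, 5.2]
grip_width: 0.205
[0.47527111 0.38586639 0.00696268] 0.20518615893739528 [-1.68520695 -0.85119663  5.18595292]
[0.47523872 0.38588308 0.00695124] 0.20538938269360105 [-1.57894728 -0.93446664  6.06787197]
[0.47522598 0.38587422 0.00694166] 0.20661152927594462 [-1.6615912  -0.8665991   5.45968424]
[0.4752312  0.38589772 0.00696809] 0.21191040617175017 [-1.28419745 -0.73523371  5.83922767]
```

View pics/w2.png

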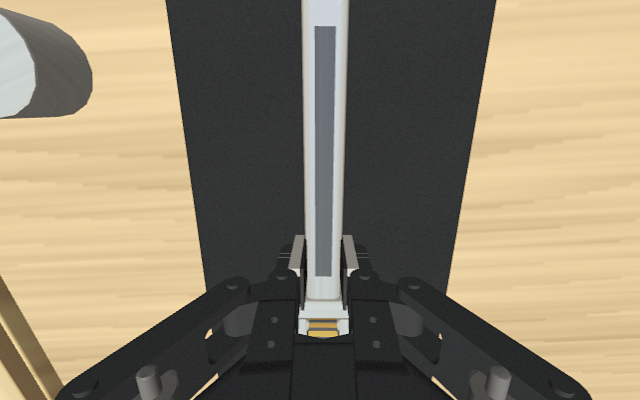

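```bash
python3 -m inch '[[[0,0,-0.2,0,10],[0,0,-0.4,0,10],[0,0,-0.5,0,10],[0,0,-0.5,0,10],[0,0,-0.3,0.2,10],[0,0,0,0.5,10],[0,0,0,0.8,10],[0,0,0,0.8,10]]]'
python3 -m inch '[[[0,0,0,0.8,10],[0,0,0,0.8,10],[0,0,0,0.8,10],[0,0,0,0.8,10],[0,0,0,0.8,10],[0,0,0,0.8,10],[0,0,0,0.8,10],[0,0,0,0.8,10]]]'
python3 -m inch '[[[0,0,0,0.8,10],[0,0,0,0.8,10],[0,0,0,0.8,10],[0,0,0,0.8,10],[0,0,0,0.8,10],[0,0,0,0.8,10],[0,0,0,0.8,10],[0,0,0,0.8,10]]]'
python3 -m inch '[[[0,0,0,0.8,10],[0,0,0,0.8,10],[0,0,0,0.8,10],[0,0,0,0.8,10],[0,0,0,0.7,10],[0,0,0,0.2,10],[0,0,0,0,10]]]'
python3 - <<'E'
from h import *
im,c,o=snap("top","t1"); print(o["tcp_pos"],o["orientation"],o["joint_positions"].round(1))
print(tool(o,np.array([.6367,.1864,o["tcp_pos"][2]])-o["tcp_pos"]))
E
```

```text
clock: 3.9
tcp_pos: [0.4747, 0.3857, 0.0825]
orientation: [-180.0, 0.0, 75.1]
ft_force: [0.1, 0.0, -4.9]
grip_width: 0.207
clock: 4.57
tcp_pos: [0.4746, 0.3857, 0.082]
orientation: [-180.0, 0.1, 43.1]
ft_force: [0.0, 0.2, -4.9]
grip_width: 0.204
clock: 5.23
tcp_pos: [0.4746, 0.3857, 0.0821]
orientation: [180.0, 0.1, 11.1]
ft_force: [-0.2, -0.2, -4.8]
grip_width: 0.21
clock: 5.82
tcp_pos: [0.4748, 0.3857, 0.0821]
orientation: [180.0, 0.0, -9.2]
ft_force: [0.2, 0.5, -4.4]
grip_width: 0.209
[0.47481658 0.38573766 0.08208397] [ 1.79981803e+02  2.71848099e-02 -9.15357184e+00] [ 31.2  25.2  -5.5  59.3   0.  130.4]
[ 4.78831948e+00  4.27616503e+00 -9.13750855e-04]
```

View pics/t1.png

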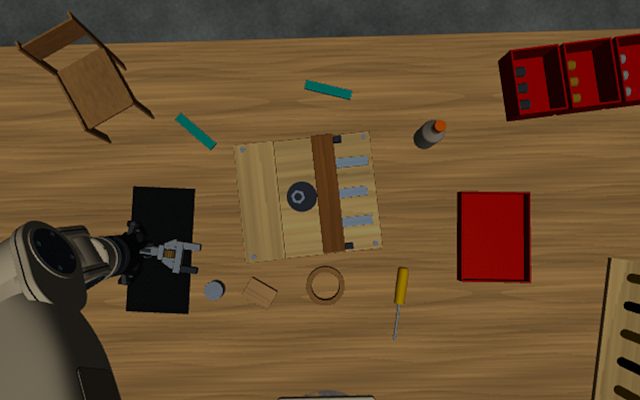

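```bash
python3 -m inch '[[[0,0,0,0.8,10],[0,0,0,0.8,10],[0,0,0,0.33,10],[0.3,0.2,0,0,10],[0.6,0.38,0,0,10],[0.7,0.43,0,0,10],[0.7,0.43,0,0,10],[0.7,0.43,0,0,10]]]'
python3 -m inch '[[[0.7,0.43,0,0,10],[0.7,0.43,0,0,10],[0.6,0.4,0,0,10],[0.44,0.28,0,0,10],[0,0,0,0,10],[0,0,0,0,10]]]'
python3 - <<'E'
from h import *
im,c,o=snap("top","t2"); print(o["tcp_pos"],o["orientation"],o["joint_positions"].round(1))
print(tool(o,np.array([.6367,.1864,o["tcp_pos"][2]])-o["tcp_pos"]))
cv2.imwrite("pics/t2c.png",cv2.resize(im[120:270,180:380],None,fx=4,fy=4,interpolation=cv2.INTER_CUBIC))
E
```

```text
clock: 6.53
tcp_pos: [0.5653, 0.2748, 0.0822]
orientation: [180.0, -0.0, -18.7]
ft_force: [0.3, 0.8, -4.3]
grip_width: 0.206
clock: 7.03
tcp_pos: [0.6377, 0.1848, 0.0817]
orientation: [180.0, 0.0, -18.9]
ft_force: [0.4, 0.0, -4.9]
grip_width: 0.213
[0.63765225 0.18475988 0.08168141] [ 1.79984263e+02  2.62981427e-02 -1.88659565e+01] [  8.9  29.9   2.6  62.8  -0.  117.8]
[-3.57859786e-02 -3.11023780e-02  7.88284478e-06]
```

View pics/t2c.png

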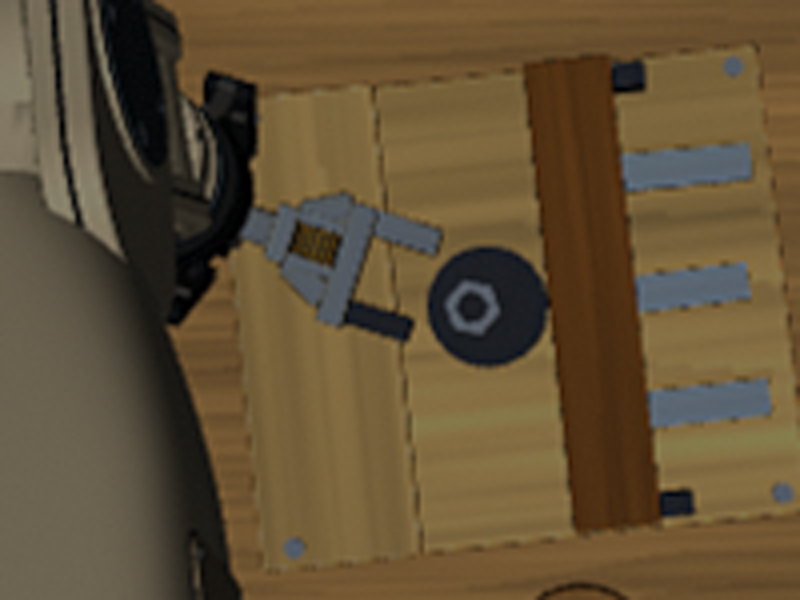

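```bash
python3 - <<'E'
from h import *
c=cam("top"); C=lambda p:np.array(p)/4.+np.array([180,120])
z=.0947
f=ray(c,[C((372,239)),C((434,255))],z)[:,:2]; s=ray(c,[C((352,304)),C((412,318))],z)[:,:2]
fo=ray(c,[C((380,213)),C((440,228))],z)[:,:2]
print(f,s)
for a in (f,s,fo): d=a[1]-a[0]; print(np.degrees(np.arctan2(d[1],d[0])))
th=np.radians(-109); ux=np.array([np.cos(th),np.sin(th)]); uy=np.array([-ux[1],ux[0]])
h=np.array([.5845,.051]); print("along/lat of points rel hex")
for a in (f,s,fo): print((a-h)@ux,(a-h)@uy)
q=ray(c,[C((473,307))],.042)[:,:2]; print("hex",q)
E
```

```text
[[0.62050979 0.1028746 ]
 [0.61084971 0.06897028]] [[0.5850135  0.11456588]
 [0.57651891 0.0817761 ]]
-105.90339775741543
-104.5238725657569
-105.48810563725648
along/lat of points rel hex
[-0.06077204 -0.02556986] [0.0171592  0.01906359]
[-0.0602699  -0.02650099] [-0.0202095  -0.01756599]
[-0.0609733 -0.0269675] [0.03213684 0.03422381]
hex [[0.58449909 0.05099176]]
```

The top view shows the open mouth lined up with the hex. The jaw tips, near crop (434,255) and (412,318), are about 26 mm short of the hex axis, with about 5 mm clearance on each side. Next I'll lower to just over the deck.

```bash
python3 -m inch '[[[0,0,0.3,0,10],[0,0,0.4,0,10],[0,0,0.4,0,10],[0,0,0.2,0,10],[0,0,0,0,10],[0,0,0,0,10]]]'
python3 - <<'E'
from h import *
im,c,o=snap("top","t3"); print(o["tcp_pos"],o["orientation"],o["ft_force"])
cv2.imwrite("pics/t3c.png",cv2.resize(im[160:235,220:320],None,fx=8,fy=8,interpolation=cv2.INTER_CUBIC))
im,c,o=snap("side","s3"); cv2.imwrite("pics/s3c.png",cv2.resize(im[150:250,250:400],None,fx=5,fy=5,interpolation=cv2.INTER_CUBIC))
E
```

```text
clock: 7.58
tcp_pos: [0.6365, 0.1871, 0.0302]
orientation: [180.0, 0.0, -18.7]
ft_force: [0.1, 0.0, -4.9]
grip_width: 0.202
[0.63651129 0.18710512 0.03020122] [ 1.79985469e+02  3.41482757e-02 -1.87496318e+01] [ 0.06577961  0.02712948 -4.94756576]
```

View pics/t3c.png

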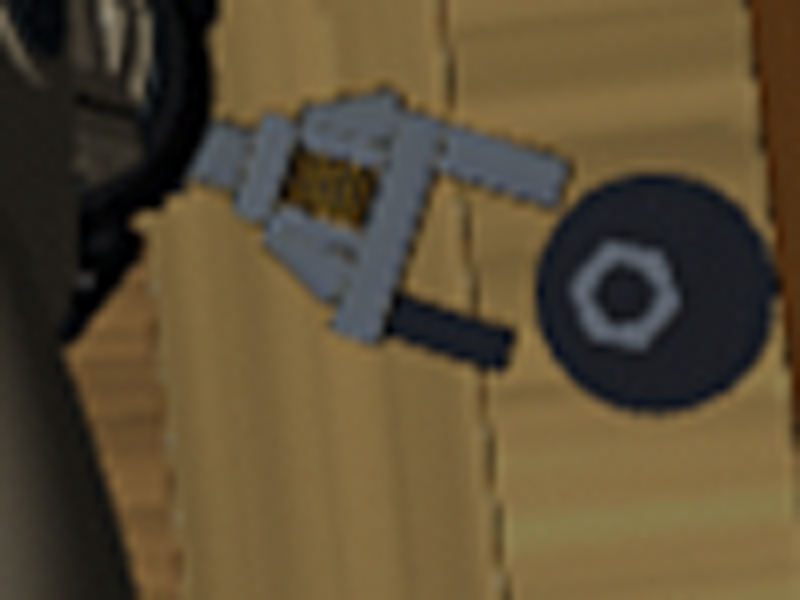

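View pics/s3c.png

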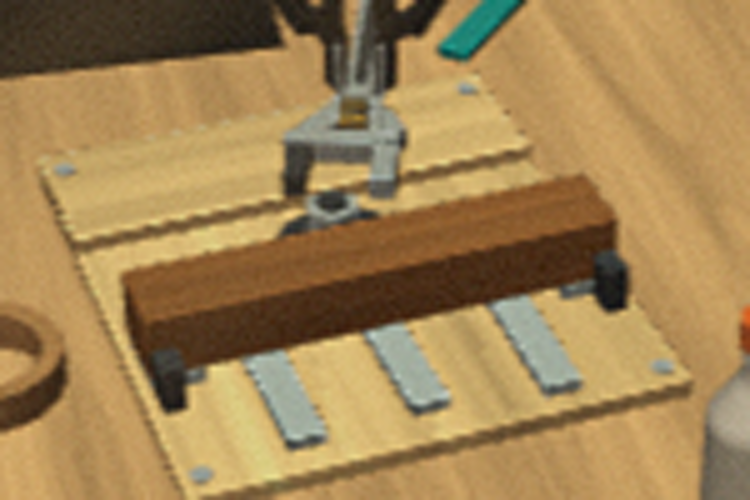

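```bash
python3 -m inch '[[[0,0,0.08,0,10],[0,0.15,0,0,10],[0,0.2,0,0,10],[0,0.2,0,0,10],[0,0.2,0,0,10],[0,0.2,0,0,10],[0,0.1,0,0,10],[0,0,0,0,10]]]'
python3 - <<'E'
from h import *
im,c,o=snap("top","t4"); print(o["tcp_pos"],o["orientation"],o["ft_force"])
cv2.imwrite("pics/t4c.png",cv2.resize(im[160:235,220:320],None,fx=8,fy=8,interpolation=cv2.INTER_CUBIC))
E
```

```text
clock: 8.35
tcp_pos: [0.6231, 0.1455, 0.0271]
orientation: [180.0, 0.0, -18.9]
ft_force: [0.7, -0.5, -5.2]
grip_width: 0.205
[0.6231306  0.14552717 0.02706249] [ 1.79988935e+02  1.61993010e-03 -1.89017076e+01] [ 0.69472441 -0.48043268 -5.20385029]
```

View pics/t4c.png

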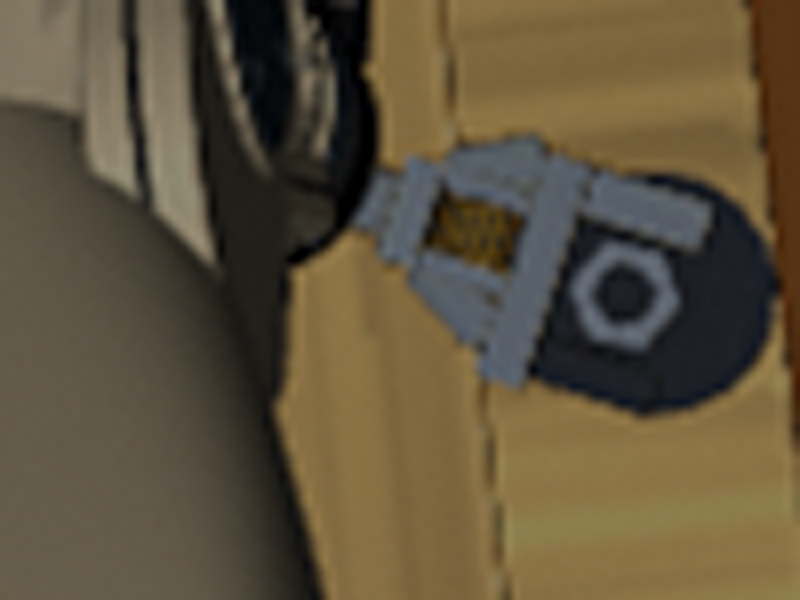

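```bash
python3 -m inch '[[[-0.04,0,0,0,10],[-0.04,0,0,0,10],[0,0,0,0,10]]]'
python3 -m inch '[[[-0.02,0,0.03,0,10],[0,0,0,0,10],[0,0,0,0,10]]]'
python3 - <<'E'
from h import *
im,c,o=snap("top","t5"); print(o["tcp_pos"],o["orientation"],o["ft_force"])
cv2.imwrite("pics/t5c.png",cv2.resize(im[160:235,220:320],None,fx=8,fy=8,interpolation=cv2.INTER_CUBIC))
E
```

```text
clock: 8.65
tcp_pos: [0.6201, 0.1483, 0.0268]
orientation: [180.0, 0.0, -18.8]
ft_force: [0.5, -0.8, -4.7]
grip_width: 0.203
clock: 8.9
tcp_pos: [0.6198, 0.1483, 0.0257]
orientation: [-180.0, -0.0, -18.8]
ft_force: [0.6, 0.5, -3.8]
grip_width: 0.203
[0.61975283 0.14834266 0.02568596] [-1.79991906e+02 -1.64497102e-02 -1.87982495e+01] [ 0.56782839  0.46297441 -3.82962212]
```

View pics/t5c.png

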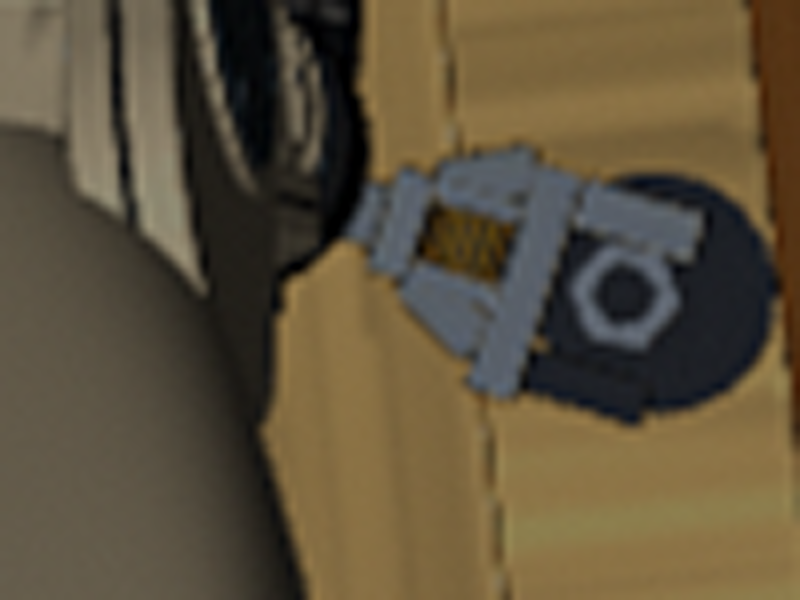

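```bash
python3 -m inch '[[[-0.03,0,0.03,0,10],[0,0,0,0,10],[0,0,0,0,10]]]'
python3 -m inch '[[[-0.03,0,0.03,0,10],[0,0,0,0,10],[0,0,0,0,10]]]'
```

```text
clock: 9.2
tcp_pos: [0.6193, 0.1484, 0.025]
orientation: [-180.0, -0.1, -18.8]
ft_force: [4.0, -1.0, -1.3]
grip_width: 0.204
clock: 9.45
tcp_pos: [0.6192, 0.1485, 0.0249]
orientation: [-179.9, -0.3, -18.8]
ft_force: [5.9, -2.7, 6.8]
grip_width: 0.207
```

```bash
python3 -m inch '[[[0.03,0,-0.02,0,10],[0,0,0,0,20],[0,0,0,0,35],[0,0,0,0,50],[0,0,0,0,50],[0,0,0,0,50],[0,0,0,0,50]]]'
python3 -m inch '[[[0,0,-0.3,0,50],[0,0,-0.5,0,50],[0,0,-0.7,0,50],[0,0,-0.5,0,0],[0,0.65,0,0,0],[0,0.65,0,0,0],[0,0,0,0,0],[0,0,0,0,0]]]'
python3 - <<'E'
from h import *
im,c,o=snap("top","t6"); print(o["tcp_pos"],o["orientation"],o["ft_force"],o["grip_width"])
cv2.imwrite("pics/t6c.png",cv2.resize(im[160:235,220:320],None,fx=8,fy=8,interpolation=cv2.INTER_CUBIC))
im,c,o=snap("wrist","w6"); im,c,o=snap("side","s6"); cv2.imwrite("pics/s6c.png",cv2.resize(im[120:240,250:410],None,fx=5,fy=5,interpolation=cv2.INTER_CUBIC))
E
```

```text
clock: 10.03
tcp_pos: [0.6181, 0.1486, 0.0238]
orientation: [180.0, 0.0, -18.8]
ft_force: [-0.7, -0.2, 0.0]
grip_width: 0.498
clock: 10.7
tcp_pos: [0.6014, 0.0984, 0.1043]
orientation: [-180.0, 0.0, -18.9]
ft_force: [0.4, 0.8, 0.2]
grip_width: 0.005
[0.60136196 0.09835245 0.10429667] [-1.79997213e+02  5.01087638e-03 -1.89235071e+01] [0.43956252 0.76123635 0.17082184] 0.004834704943540159
```

View pics/t6c.png

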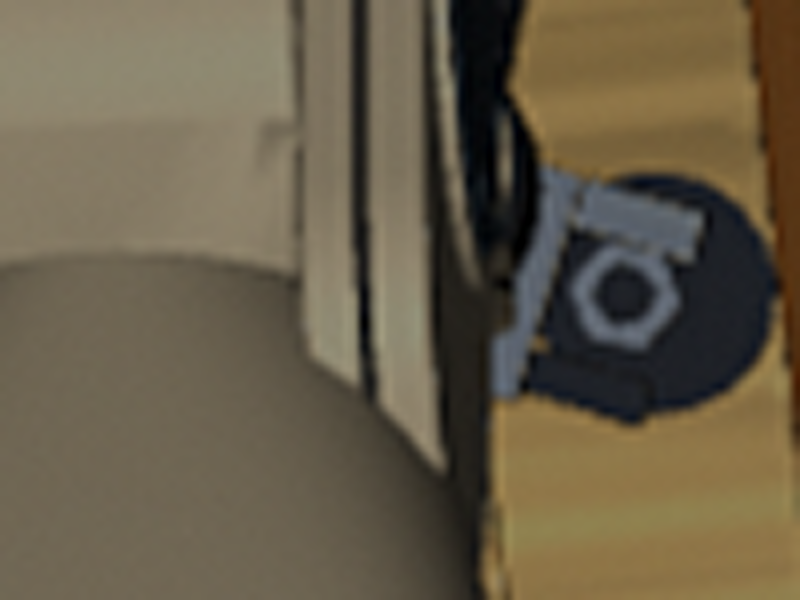

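View pics/w6.png

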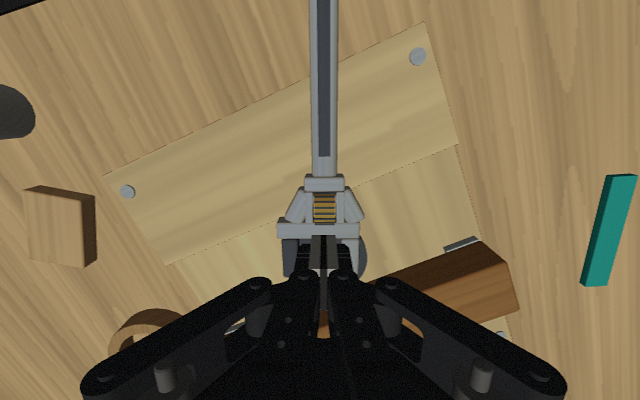

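View pics/s6c.png

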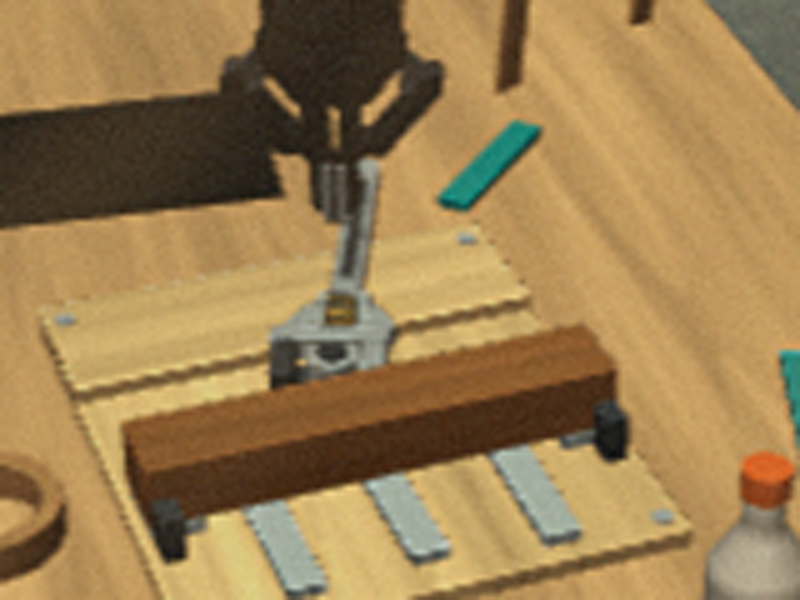

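The wrist view shows the wrench seated on the deck, with its worm at (324,208) and the closed fingertips at (322,245). The fixed jaw rests on the hex. Next I'll work out the worm offset in tool axes.

```bash
python3 - <<'E'
from h import *
o=get_obs(); c=cam("wrist",o); im=cv2.imread("pics/w6.png")
cv2.imwrite("pics/w6c.png",cv2.resize(im[160:300,250:400],None,fx=5,fy=4,interpolation=cv2.INTER_CUBIC))
h=cv2.cvtColor(im,cv2.COLOR_BGR2HSV); m=cv2.inRange(h,(15,110,60),(30,255,255)); m[:160]=0;m[240:]=0;m[:,:300]=0;m[:,350:]=0
ys,xs=np.where(m); print(xs.min(),xs.max(),ys.min(),ys.max(),xs.mean(),ys.mean(),len(xs))
for px,z in (((xs.mean(),ys.mean()),.047),((xs.mean(),ys.min()),.042),((xs.mean(),ys.max()),.042)):
    p=ray(c,[px],z)[0]; print(p.round(4),(tool(o,p-o["tcp_pos"])*40).round(1))
e=np.array([.5845,.051,.049])+.048*np.array([.327,.945,0]); print("exp",e, (tool(o,e-o["tcp_pos"])*40).round(1))
E
```

```text
313 335 194 221 324.0796915167095 207.7969151670951 389
[0.6041 0.1026 0.047 ] [ 1.3 -3.5 56.9]
[0.6072 0.1117 0.042 ] [  1.3 -13.   62. ]
[0.5999 0.0902 0.042 ] [ 1.3  9.7 61.9]
exp [0.600196 0.09636  0.049   ] [-0.4  3.7 54.9]
```

View pics/w6c.png

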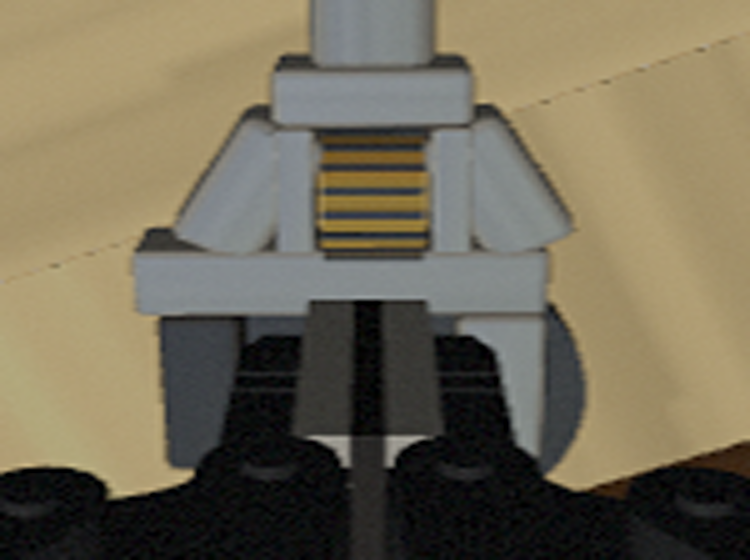

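```bash
python3 -m inch '[[[0.01,-0.28,0.4,0,0],[0,0,0.5,0,0],[0,0,0.35,0,0],[0,0,0,0,0],[0,0,0,0,0]]]'
python3 -m inch '[[[0,0,0.06,0,0],[0,0,0,0,0],[0,0,0,0,0]]]'
python3 -m inch '[[[0,0,0.04,0,0],[0,0,0,0,0],[0,0,0,0,0]]]'
```

```text
clock: 11.27
tcp_pos: [0.6054, 0.1104, 0.0534]
orientation: [180.0, 0.1, -18.8]
ft_force: [-0.2, 0.4, -0.1]
grip_width: 0.002
clock: 11.52
tcp_pos: [0.6061, 0.1098, 0.0525]
orientation: [-180.0, -0.1, -18.8]
ft_force: [1.1, 0.4, -0.2]
grip_width: 0.002
clock: 11.77
tcp_pos: [0.6057, 0.1097, 0.0503]
orientation: [-180.0, -0.0, -18.8]
ft_force: [-0.7, -0.2, -0.8]
grip_width: 0.006
```

```bash
python3 -m inch '[[[0,0,0.03,0,0],[0,0,0,0,0],[0,0,0,0,0]]]'
python3 -m inch '[[[0,0,0.03,0,0],[0,0,0,0,0],[0,0,0,0,0]]]'
```

```text
clock: 12.02
tcp_pos: [0.6057, 0.1097, 0.0489]
orientation: [-180.0, -0.0, -18.8]
ft_force: [-1.0, 0.3, -1.7]
grip_width: 0.001
clock: 12.27
tcp_pos: [0.6058, 0.1098, 0.0483]
orientation: [-180.0, -0.0, -18.8]
ft_force: [-1.6, -0.2, 5.4]
grip_width: -0.0
```

```bash
python3 -m inch '[[[0,0,0.01,0,0],[0,0.1,0,0,0],[0,0.1,0,0,0],[0,0.1,0,0,0]]]'
python3 -m inch '[[[0,0.1,0,0,0],[0,0.1,0,0,0],[0,0,0,0,0]]]'
python3 - <<'E'
from h import *
im,c,o=snap("top","t7"); print(o["tcp_pos"],o["ft_force"])
cv2.imwrite("pics/t7c.png",cv2.resize(im[160:235,220:320],None,fx=8,fy=8,interpolation=cv2.INTER_CUBIC))
im,c,o=snap("wrist","w7");cv2.imwrite("pics/w7c.png",cv2.resize(im[100:300,220:420],None,fx=4,fy=3,interpolation=cv2.INTER_CUBIC))
E
```

```text
clock: 12.6
tcp_pos: [0.6025, 0.0994, 0.0488]
orientation: [-179.8, -0.1, -18.8]
ft_force: [-2.8, 5.9, 12.4]
grip_width: -0.002
clock: 12.85
tcp_pos: [0.5997, 0.0911, 0.0487]
orientation: [-179.9, -0.1, -18.8]
ft_force: [-2.1, 2.7, 11.5]
grip_width: 0.002
[0.59969385 0.09109748 0.04865313] [-2.09881248  2.72062972 11.48306542]
```

View pics/t7c.png

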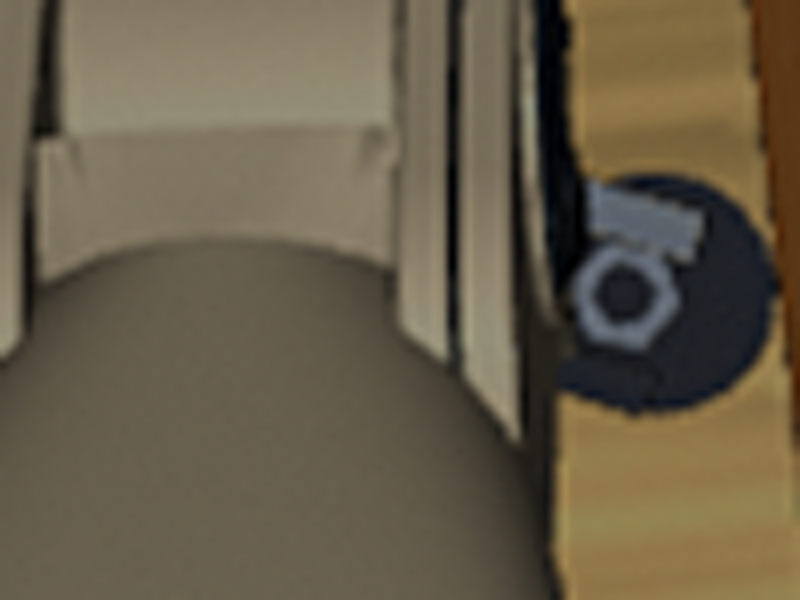

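View pics/w7c.png

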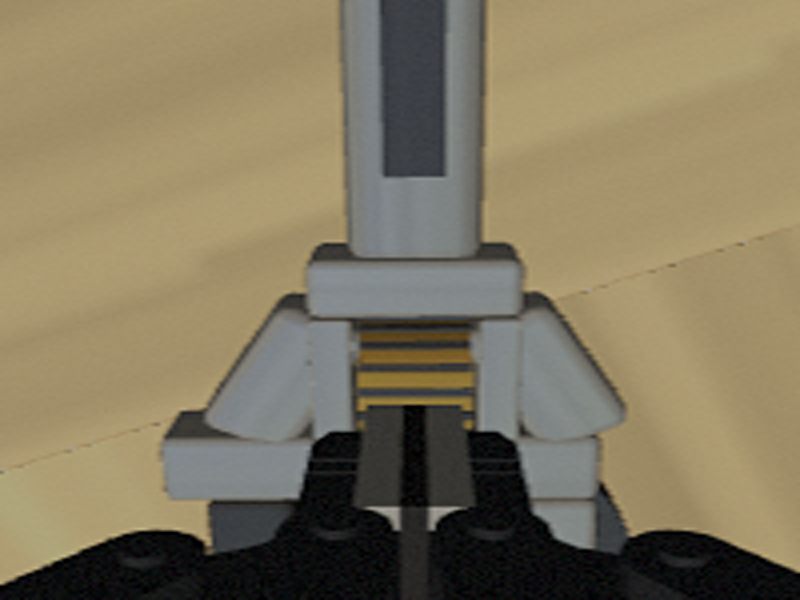

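```bash
python3 -m inch '[[[0,0,-0.15,0,0],[0,-0.5,0,0,0],[0,0,0,0,0],[0,0,0.14,0,0],[0,0,0,0,0],[0,0.1,0,0,0],[0,0.1,0,0,0],[0,0.1,0,0,0]]]'
python3 -m inch '[[[0,0.1,0,0,0],[0,0.1,0,0,0],[0,0,-0.15,0,0],[0,-0.5,0,0,0],[0,0,0,0,0],[0,0,0.15,0,0],[0,0,0,0,0],[0,0.1,0,0,0]]]'
python3 -m inch '[[[0,0.1,0,0,0],[0,0.1,0,0,0]]]'
python3 -m inch '[[[0,0.1,0,0,0],[0,0.1,0,0,0],[0,0,-0.4,0,0],[0,-0.8,-0.5,0,0],[0,-0.8,-0.5,0,0],[0,-0.4,0,0,0],[0,0,0,0,0]]]'
python3 - <<'E'
from h import *
im,c,o=snap("top","t8"); print(o["tcp_pos"],o["ft_force"])
cv2.imwrite("pics/t8c.png",cv2.resize(im[160:235,220:320],None,fx=8,fy=8,interpolation=cv2.INTER_CUBIC))
im,c,o=snap("wrist","w8");cv2.imwrite("pics/w8c.png",cv2.resize(im[100:300,220:420],None,fx=4,fy=3,interpolation=cv2.INTER_CUBIC))
E
```

```text
clock: 13.62
tcp_pos: [0.6026, 0.0988, 0.0488]
orientation: [-179.9, -0.1, -18.8]
ft_force: [0.7, 4.7, 11.2]
grip_width: -0.004
clock: 14.28
tcp_pos: [0.6053, 0.107, 0.0484]
orientation: [-179.8, -0.1, -18.8]
ft_force: [-0.8, 7.7, 16.1]
grip_width: 0.0
clock: 14.45
tcp_pos: [0.6025, 0.0989, 0.0487]
orientation: [-179.8, -0.1, -18.8]
ft_force: [0.3, 7.8, 12.8]
grip_width: -0.0
clock: 15.03
tcp_pos: [0.626, 0.1688, 0.1037]
orientation: [-179.9, -0.1, -18.7]
ft_force: [-0.8, -1.1, -1.3]
grip_width: -0.002
[0.62595606 0.16880066 0.10371846] [-0.77450234 -1.07827467 -1.30288184]
```

View pics/t8c.png

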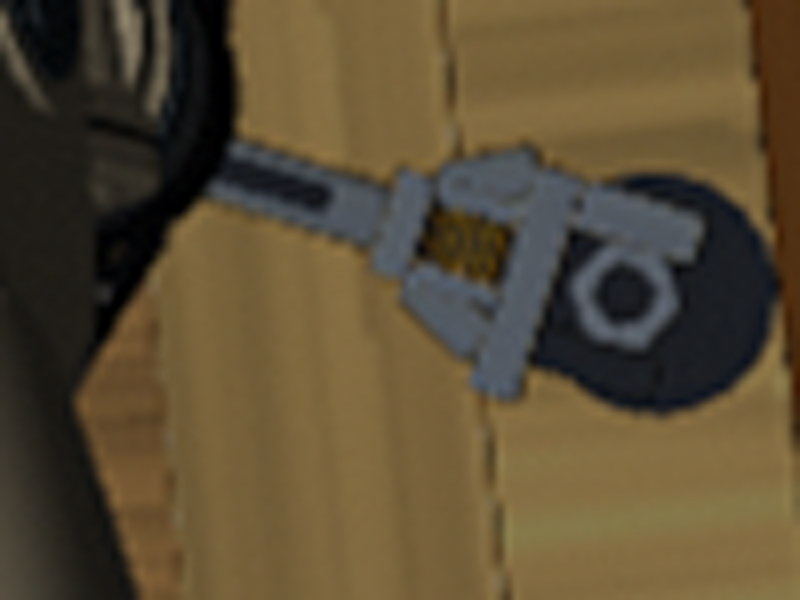

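View pics/w8.png

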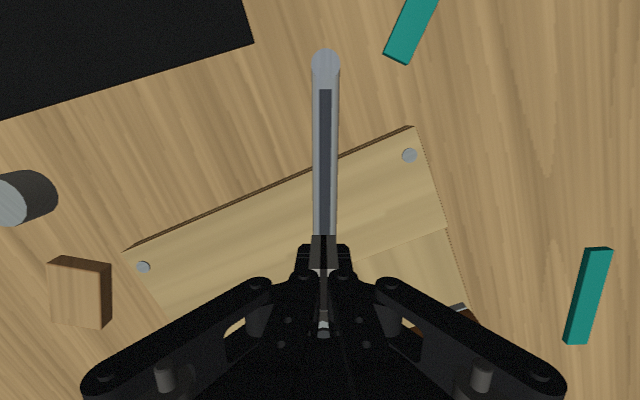

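```bash
python3 - <<'E'
from h import *
o=[]
for n in ("t6","t8"):
    im=cv2.imread(f"pics/{n}.png")[185:220,280:320].astype(float)
    o.append(cv2.resize(np.clip((im-10)*4,0,255).astype(np.uint8),None,fx=9,fy=12,interpolation=cv2.INTER_CUBIC))
cv2.imwrite("pics/cmp.png",np.hstack(o))
E
```

```text
(no output)
```

View pics/cmp.png

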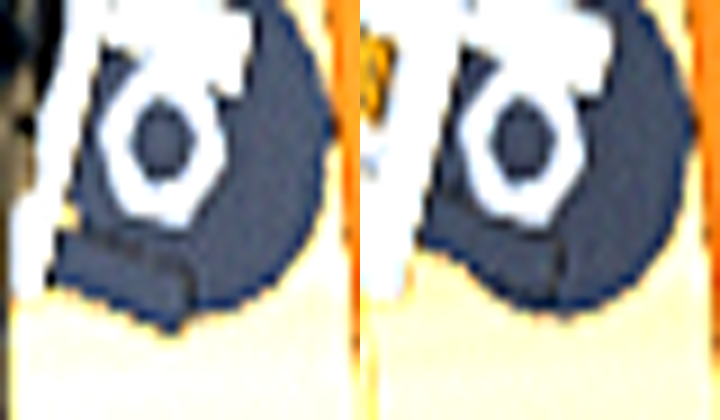

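```bash
python3 -m inch '[[[0,0.75,0.3,0,0],[0,0.75,0.4,0,0],[0,0,0.5,0,0],[0,0,0,0,0],[0,0,0.17,0,0],[0,0,0,0,0],[0,0.1,0,0,0],[0,0.1,0,0,0]]]'
python3 -m inch '[[[0,0.1,0,0,0],[0,0.1,0,0,0]]]'
python3 -m inch '[[[0,0.1,0,0,0]]]'
```

```text
clock: 15.8
tcp_pos: [0.6034, 0.1023, 0.0493]
orientation: [-180.0, -0.0, -18.8]
ft_force: [-0.2, -0.3, -0.0]
grip_width: 0.002
clock: 15.97
tcp_pos: [0.6005, 0.0943, 0.0491]
orientation: [-180.0, -0.0, -18.8]
ft_force: [-0.0, -0.3, -0.0]
grip_width: -0.001
clock: 16.05
tcp_pos: [0.5992, 0.0904, 0.0491]
orientation: [-180.0, -0.0, -18.8]
ft_force: [-0.0, 0.1, 0.5]
grip_width: -0.0
```

No contact that time: I was a little too high. I'll go back and press about 1 mm deeper.

```bash
python3 -m inch '[[[0,0,-0.1,0,0],[0,-0.5,0,0,0],[0,0,0,0,0],[0,0,0.13,0,0],[0,0,0.02,0,0],[0,0,0,0,0]]]'
python3 -m inch '[[[0,0.1,0,0,0],[0,0.1,0,0,0]]]'
python3 -m inch '[[[0,0.1,0,0,0],[0,0.1,0,0,0]]]'
python3 -m inch '[[[0,0.1,0,0,0]]]'
```

```text
clock: 16.55
tcp_pos: [0.6065, 0.1102, 0.0478]
orientation: [-179.9, -0.1, -18.8]
ft_force: [1.5, 4.8, 7.7]
grip_width: -0.001
clock: 16.72
tcp_pos: [0.6045, 0.1042, 0.0487]
orientation: [-179.7, -0.2, -18.7]
ft_force: [1.0, 12.0, 14.5]
grip_width: 0.001
clock: 16.88
tcp_pos: [0.6022, 0.0958, 0.0487]
orientation: [-179.7, -0.2, -18.7]
ft_force: [3.1, 8.1, 12.0]
grip_width: 0.002
clock: 16.97
tcp_pos: [0.601, 0.0919, 0.0487]
orientation: [-179.7, -0.2, -18.8]
ft_force: [2.6, 7.6, 11.4]
grip_width: -0.001
```

```bash
python3 -m inch '[[[0,0,-0.15,0,0],[0,-0.5,0,0,0],[0,0,0,0,0],[0,0,0.15,0,0],[0,0,0,0,0],[0,0.1,0,0,0],[0,0.1,0,0,0]]]'
python3 -m inch '[[[0,0.1,0,0,0],[0,0.1,0,0,0]]]'
python3 -m inch '[[[0,0.05,0,0,0],[0,0,-0.4,0,0],[0,-0.8,-0.5,0,0],[0,-0.8,-0.5,0,0],[0,-0.4,0,0,0],[0,0,0,0,0]]]'
python3 - <<'E'
from h import *
im,c,o=snap("top","t9"); print(o["tcp_pos"],o["ft_force"])
o=[]
for n in ("t8","t9"):
    im=cv2.imread(f"pics/{n}.png")[185:220,280:320].astype(float)
    o.append(cv2.resize(np.clip((im-10)*4,0,255).astype(np.uint8),None,fx=9,fy=9,interpolation=cv2.INTER_CUBIC))
im=cv2.imread("pics/t9.png")
cv2.imwrite("pics/cmp2.png",np.vstack([np.hstack(o),cv2.resize(im[170:220,240:320],(720,250),interpolation=cv2.INTER_CUBIC)]))
E
```

```text
clock: 17.55
tcp_pos: [0.6044, 0.1045, 0.0486]
orientation: [-179.6, -0.1, -18.7]
ft_force: [-0.8, 15.2, 19.1]
grip_width: -0.001
clock: 17.72
tcp_pos: [0.6022, 0.096, 0.0487]
orientation: [-179.7, -0.2, -18.7]
ft_force: [2.6, 8.3, 15.8]
grip_width: 0.003
clock: 18.22
tcp_pos: [0.6266, 0.1706, 0.103]
orientation: [-179.9, -0.1, -18.7]
ft_force: [-0.5, -0.5, -0.9]
grip_width: 0.003
[0.6265629  0.17064567 0.10295248] [-0.48930341 -0.45148195 -0.91552861]
```

View pics/cmp2.png

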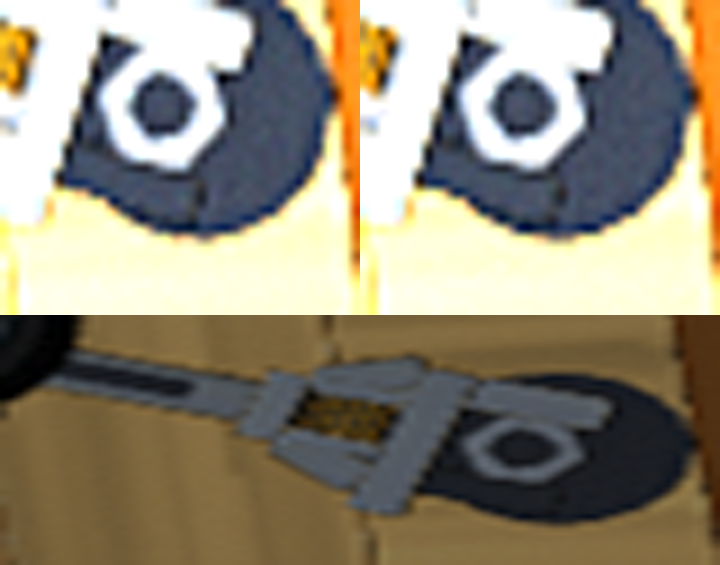

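```bash
python3 -m inch '[[[0,0.3,-0.5,0,60],[0,0.3,-0.5,0,100],[0,0.2,-0.5,0,100],[0,0,0,0,100],[0,0,0,0,100],[0,0,0,0,100]]]'
python3 - <<'E'
from h import *
im,c,o=snap("wrist","w9"); print(o["tcp_pos"])
cv2.imwrite("pics/w9c.png",np.clip(cv2.resize(im[190:300,260:400].astype(np.float32),None,fx=5.5,fy=5.5,interpolation=cv2.INTER_CUBIC)*1.6,0,255))
E
```

```text
clock: 18.77
tcp_pos: [0.6147, 0.1372, 0.1615]
orientation: [179.9, 0.1, -18.9]
ft_force: [0.7, 0.4, -0.5]
grip_width: 0.848
[0.61470189 0.13720596 0.16148727][ WARN:0@0.896] global loadsave.cpp:1063 imwrite_ Unsupported depth image for selected encoder is fallbacked to CV_8U.
```

View pics/w9c.png

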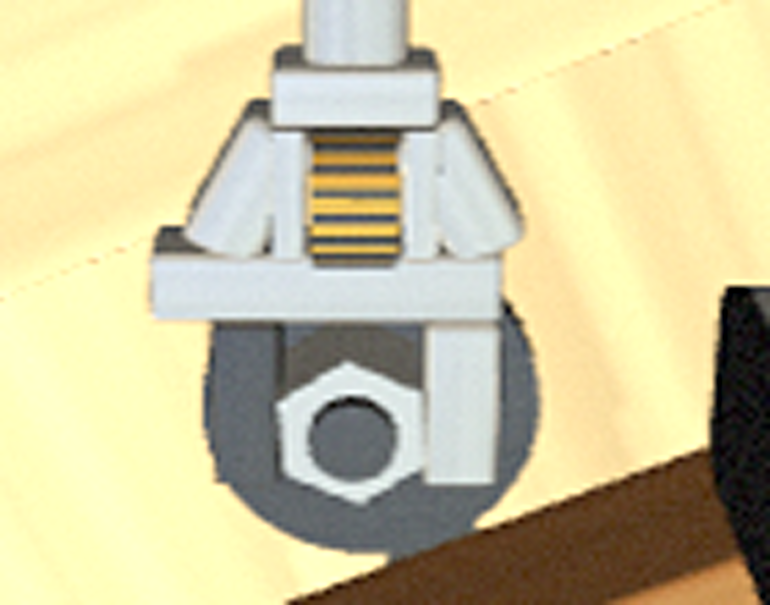

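```bash
python3 - <<'E'
from h import *
o=get_obs(); c=cam("wrist",o); D=lambda p:np.array(p)/5.5+np.array([260,190])-0.4
V=[(348,362),(422,392),(425,458),(361,502),(284,471),(278,403)]
p=ray(c,[D(v) for v in V],.042)[:,:2]; ctr=p.mean(0); print("hex ctr",ctr,"exp .5845 .051")
for i,j in ((0,1),(1,2),(2,3),(3,4),(4,5),(5,0)):
    d=p[j]-p[i]; print(i,j,(np.linalg.norm(d)*1000).round(1),(np.degrees(np.arctan2(d[1],d[0]))%60).round(1))
f=ray(c,[D((426,328)),D((425,484))],.038)[:,:2]; s=ray(c,[D((278,328)),D((278,480))],.038)[:,:2]; fo=ray(c,[D((500,325)),D((495,482))],.038)[:,:2]
b=ray(c,[D((155,318)),D((500,320))],.038)[:,:2]
for a in (f,s,fo,b): d=a[1]-a[0]; print((np.degrees(np.arctan2(d[1],d[0]))%90).round(1))
hd=ray(c,[D((306,60)),D((409,60))],.0365)[:,:2].mean(0)
th=np.arctan2(*(f[1]-f[0])[::-1]); n=np.array([-np.sin(th),np.cos(th)]); u=np.array([np.cos(th),np.sin(th)])
print("gap",[( (s[i]-f[0])@n*1000).round(1) for i in (0,1)],"throat->hex",((ctr-b.mean(0))@u*1000).round(1), "fixed to hexctr",((ctr-f[0])@n*1000).round(1))
E
```

```text
hex ctr [0.58654985 0.05253842] exp .5845 .051
0 1 15.9 16.6
1 2 14.9 14.2
2 3 16.3 19.9
3 4 17.0 16.0
4 5 15.5 14.7
5 0 16.5 14.6
71.6
70.3
71.2
70.8
gap [np.float64(-29.0), np.float64(-29.8)] throat->hex 22.8 fixed to hexctr -14.5
```

The wrist crop shows the jaws closed on the hex, but the hex flats stand about 5° counter-clockwise of the jaws. That leaves a gap of about 29.3 mm. I'll grip the handle, swing it 5° counter-clockwise to line up with the flats, and roll again.

```bash
python3 -m inch '[[[0,-0.28,0.5,0,60],[0,0,0.9,0,50],[0,0,0.9,0,50],[0,0,0.6,0,50],[0,0,0.3,0,50],[0,0,0.1,0,50],[0,0,0,0,50]]]'
python3 -m inch '[[[0,0,0.03,0,50],[0,0,0,0,50],[0,0,0,0,50]]]'
```

```text
clock: 19.4
tcp_pos: [0.6178, 0.1487, 0.0288]
orientation: [179.9, 0.2, -18.8]
ft_force: [-0.5, -0.6, -0.8]
grip_width: 0.499
clock: 19.65
tcp_pos: [0.6196, 0.1488, 0.0307]
orientation: [-180.0, -0.1, -18.8]
ft_force: [0.0, -0.5, 0.7]
grip_width: 0.501
```

```bash
python3 -m inch '[[[0,0,0.11,0,50],[0,0,0,0,10],[0,0,0,0,10],[0,0,0,0,10],[0,0,0,0,10],[0,0,0,0,10],[0,0,0,0,10]]]' 40
```

```text
clock: 20.23
tcp_pos: [0.619, 0.1487, 0.0255]
orientation: [-180.0, -0.0, -18.8]
ft_force: [-0.6, -0.4, 2.9]
grip_width: 0.22
```

```bash
python3 -m inch '[[[-0.05,0.002,0,-0.25,10],[-0.05,0.002,0,-0.25,10],[0,0,0,0,10]]]'
python3 -m inch '[[[-0.05,0.002,0,-0.25,10],[-0.05,0.002,0,-0.2,10],[0,0,0,0,10]]]'
```

```text
clock: 20.48
tcp_pos: [0.615, 0.1502, 0.0255]
orientation: [-180.0, -0.0, -16.2]
ft_force: [0.2, 2.7, 1.5]
grip_width: 0.219
clock: 20.73
tcp_pos: [0.611, 0.151, 0.0254]
orientation: [-180.0, -0.0, -14.0]
ft_force: [0.3, 3.0, 2.2]
grip_width: 0.219
```

```bash
python3 -m inch '[[[0,0,0,0,20],[0,0,0,0,40],[0,0,0,0,50],[0,0,0,0,50],[0,0,0,0,50],[0,0,-0.4,0,50],[0,0,-0.8,0,50],[0,0,-0.9,0,100]]]'
python3 -m inch '[[[0,0.28,-0.9,0,100],[0,0,-0.4,0,100],[0,0,0,0,100],[0,0,0,0,100],[0,0,0,0,100]]]'
python3 - <<'E'
from h import *
im,c,o=snap("wrist","w10"); print(o["tcp_pos"],o["orientation"])
cv2.imwrite("pics/w10c.png",np.clip(cv2.resize(im[190:300,260:400].astype(np.float32),None,fx=5.5,fy=5.5,interpolation=cv2.INTER_CUBIC)*1.6,0,255).astype(np.uint8))
E
```

```text
clock: 21.4
tcp_pos: [0.6099, 0.1504, 0.1083]
orientation: [179.9, 0.2, -14.1]
ft_force: [1.3, 0.1, -0.4]
grip_width: 0.624
clock: 21.82
tcp_pos: [0.608, 0.1398, 0.1601]
orientation: [180.0, 0.1, -14.1]
ft_force: [-0.0, -1.0, -0.9]
grip_width: 0.999
[0.60796627 0.13980153 0.16006588] [ 1.79963358e+02  9.28239017e-02 -1.40778491e+01]
```

View pics/w10c.png

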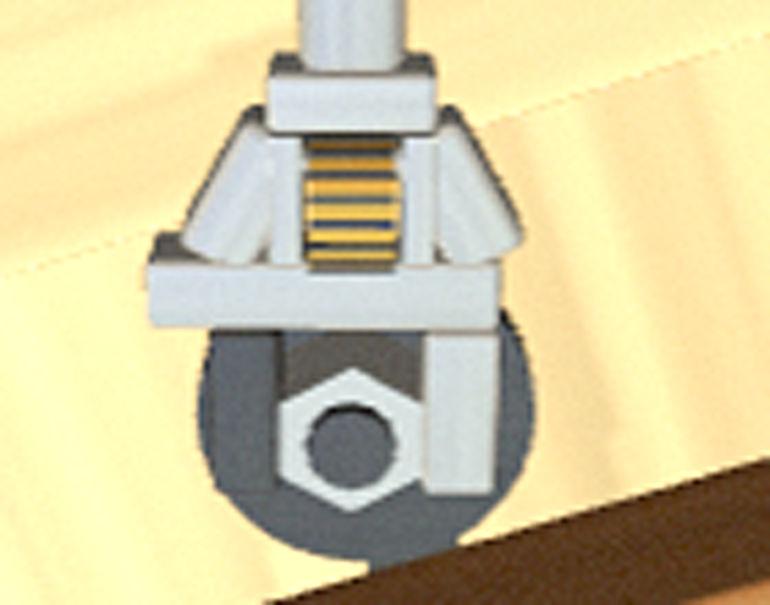

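```bash
python3 -m inch '[[[0,0.72,0,0,0],[0,0,0.5,0,0],[0,0,0.6,0,0],[0,0,0.6,0,0],[0,0,0.6,0,0],[0,0,0.2,0,0],[0,0,0,0,0],[0,0,0,0,0]]]'
python3 -m inch '[[[0,0,0.1,0,0],[0,0,0,0,0],[0,0,0,0,0]]]'
```

```text
clock: 22.53
tcp_pos: [0.6013, 0.1121, 0.061]
orientation: [180.0, 0.1, -14.1]
ft_force: [0.1, 0.7, 0.4]
grip_width: 0.002
clock: 22.78
tcp_pos: [0.6019, 0.112, 0.0581]
orientation: [-180.0, -0.1, -14.1]
ft_force: [0.3, -0.7, -0.4]
grip_width: 0.005
```

```bash
python3 -m inch '[[[0,0,0.18,0,0],[0,0,0,0,0],[0,0,0,0,0]]]'
python3 -m inch '[[[0,0,0.06,0,0],[0,0,0,0,0],[0,0,0,0,0]]]'
```

```text
clock: 23.03
tcp_pos: [0.6013, 0.1119, 0.0498]
orientation: [180.0, 0.0, -14.1]
ft_force: [0.4, -0.9, 0.4]
grip_width: 0.005
clock: 23.28
tcp_pos: [0.6017, 0.112, 0.048]
orientation: [-180.0, -0.0, -14.1]
ft_force: [-0.2, 1.2, 2.4]
grip_width: 0.003
```

```bash
python3 -m inch '[[[0,0,0.02,0,0],[0,0.05,0,0,0],[0,0.05,0,0,0],[0,0.05,0,0,0]]]'
python3 -m inch '[[[0,0.1,0,0,0],[0,0.1,0,0,0]]]'
python3 -m inch '[[[0,0.1,0,0,0],[0,0.05,0,0,0]]]'
python3 -m inch '[[[0,0,-0.15,0,0],[0,-0.5,0,0,0],[0,0,0,0,0],[0,0,0.15,0,0],[0,0,0,0,0],[0,0.1,0,0,0],[0,0.1,0,0,0]]]'
python3 -m inch '[[[0,0.1,0,0,0],[0,0.1,0,0,0]]]'
```

```text
clock: 23.62
tcp_pos: [0.6009, 0.1079, 0.0485]
orientation: [-179.8, -0.1, -14.0]
ft_force: [-1.9, 10.2, 14.5]
grip_width: 0.001
clock: 23.78
tcp_pos: [0.5995, 0.1004, 0.0488]
orientation: [-179.7, -0.2, -14.0]
ft_force: [1.7, 9.3, 12.7]
grip_width: -0.002
clock: 23.95
tcp_pos: [0.5983, 0.0939, 0.0487]
orientation: [-179.8, -0.2, -14.0]
ft_force: [1.6, 7.7, 11.6]
grip_width: -0.005
clock: 24.53
tcp_pos: [0.6009, 0.1068, 0.0485]
orientation: [-179.6, -0.1, -13.9]
ft_force: [0.1, 15.5, 20.7]
grip_width: -0.0
clock: 24.7
tcp_pos: [0.5993, 0.0979, 0.0487]
orientation: [-179.7, -0.2, -14.0]
ft_force: [2.8, 11.6, 14.5]
grip_width: -0.002
```

```bash
python3 -m inch '[[[0,0,-0.5,0,0],[0,-0.5,-0.8,0,50],[0,-0.5,-0.8,0,100],[0,-0.1,-0.7,0,100],[0,0,0,0,100],[0,0,0,0,100],[0,0,0,0,100]]]'
python3 - <<'E'
from h import *
im,c,o=snap("wrist","w11"); print(o["tcp_pos"],o["orientation"])
cv2.imwrite("pics/w11c.png",np.clip(cv2.resize(im[190:300,260:400].astype(np.float32),None,fx=5.5,fy=5.5,interpolation=cv2.INTER_CUBIC)*1.6,0,255).astype(np.uint8))
E
```

```text
clock: 25.28
tcp_pos: [0.6078, 0.1386, 0.1577]
orientation: [180.0, 0.1, -14.1]
ft_force: [-0.2, 0.7, -0.2]
grip_width: 0.846
[0.60778477 0.13857045 0.15770304] [ 1.79954650e+02  7.97894066e-02 -1.40880552e+01]
```

View pics/w11c.png

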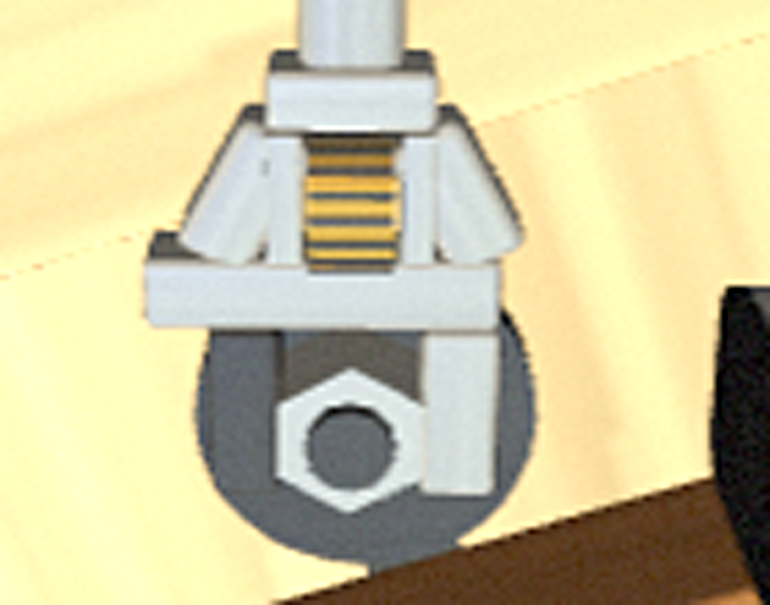

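The wrist crop shows the hex from x=277 to 424, filled exactly by the jaws, with its vertices at x=350 top and bottom. So it is aligned and snug. Next I'll grip the handle and turn.

```bash
python3 -m inch '[[[0,-0.26,0.5,0,60],[0,0,0.9,0,50],[0,0,0.9,0,50],[0,0,0.6,0,50],[0,0,0.27,0,50],[0,0,0.1,0,50],[0,0,0,0,50],[0,0,0,0,50]]]'
python3 - <<'E'
from h import *
for i in range(3): o=get_obs(); print(o["tcp_pos"]); read_camera("top")
E
```

```text
clock: 26.0
tcp_pos: [0.6115, 0.1491, 0.0291]
orientation: [-180.0, -0.1, -14.1]
ft_force: [0.3, 0.1, 0.3]
grip_width: 0.507
[0.61153877 0.14905192 0.02908039]
[0.61179499 0.14916344 0.02956414]
[0.61184929 0.14919842 0.0297196 ]
```

```bash
python3 -m inch '[[[-0.03,0,0.09,0,50],[0,0,0,0,10],[0,0,0,0,10],[0,0,0,0,10],[0,0,0,0,10],[0,0,0,0,10],[0,0,0,0,10],[0,0,0,0,10]]]' 60
python3 - <<'E'
from h import *
o=get_obs(); p=o["tcp_pos"]
for h in ((.5845,.051),(.5865,.0525),(.5855,.0518)): print(np.linalg.norm(p[:2]-h),p, np.degrees(np.arctan2(p[1]-h[1],p[0]-h[0])),o["orientation"][2])
E
```

```text
clock: 26.82
tcp_pos: [0.61, 0.1495, 0.025]
orientation: [-180.0, -0.1, -14.1]
ft_force: [-1.5, -1.2, 6.0]
grip_width: 0.214
0.10177524333790466 [0.61000112 0.14952864 0.02500214] 75.48916279071611 -14.068675317184956
0.0998341612194758 [0.61000112 0.14952864 0.02500214] 76.3847023927144 -14.068675317184956
0.1007531244549718 [0.61000112 0.14952864 0.02500214] 75.9257102199279 -14.068675317184956
```

```bash
python3 -m inch '[[[-0.088,0.002,0,-0.4,10],[-0.088,0.002,0,-0.4,10],[-0.088,0.002,0,-0.4,10],[-0.088,0.002,0,-0.4,10],[0,0,0,0,10]]]'
```

```text
clock: 27.23
tcp_pos: [0.5963, 0.1519, 0.025]
orientation: [-180.0, -0.1, -6.0]
ft_force: [0.9, -0.6, 4.8]
grip_width: 0.212
```

```bash
python3 -m inch '[[[-0.132,0.004,0,-0.6,10],[-0.132,0.004,0,-0.6,10],[-0.132,0.004,0,-0.6,10],[-0.132,0.004,0,-0.6,10],[-0.132,0.004,0,-0.6,10],[-0.132,0.004,0,-0.6,10],[0,0,0,0,10]]]'
python3 - <<'E'
from h import *
im,c,o=snap("top","t12"); print(o["tcp_pos"],o["ft_force"])
cv2.imwrite("pics/t12c.png",cv2.resize(im[160:235,220:320],None,fx=8,fy=8,interpolation=cv2.INTER_CUBIC))
E
```

```text
clock: 27.82
tcp_pos: [0.5648, 0.15, 0.025]
orientation: [180.0, -0.1, 12.0]
ft_force: [2.3, -0.6, 4.5]
grip_width: 0.21
[0.56476416 0.15004681 0.02501187] [ 2.33126149 -0.61501285  4.54442663]
```

View pics/t12c.png

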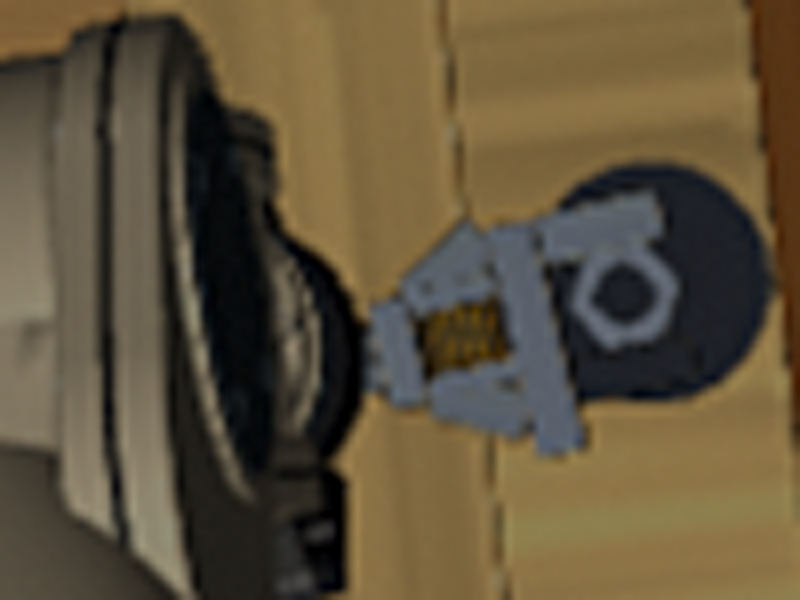

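```bash
python3 -m inch '[[[-0.132,0.004,0,-0.6,10],[-0.132,0.004,0,-0.6,10],[-0.132,0.004,0,-0.6,10],[-0.132,0.004,0,-0.6,10],[-0.132,0.004,0,-0.6,10],[-0.132,0.004,0,-0.6,10],[-0.132,0.004,0,-0.6,10],[0,0,0,0,10]]]'
python3 -m inch '[[[-0.132,0.004,0,-0.6,10],[-0.132,0.004,0,-0.6,10],[-0.044,0.001,0,-0.2,10],[0,0,0,0,10],[0,0,0,0,10],[0,0,0,0,10]]]'
python3 - <<'E'
from h import *
im,c,o=snap("top","t13"); print(o["tcp_pos"],o["ft_force"])
cv2.imwrite("pics/t13c.png",cv2.resize(im[125:275,220:390],None,fx=4.5,fy=4,interpolation=cv2.INTER_CUBIC))
E
```

```text
clock: 28.53
tcp_pos: [0.5313, 0.1359, 0.025]
orientation: [179.9, -0.1, 33.0]
ft_force: [4.4, -0.0, 3.6]
grip_width: 0.215
clock: 29.03
tcp_pos: [0.5219, 0.1288, 0.025]
orientation: [179.9, -0.1, 39.8]
ft_force: [5.5, -0.1, 5.2]
grip_width: 0.215
[0.52185829 0.12876286 0.02497803] [ 5.49372719 -0.11921612  5.22201578]
```

View pics/t13c.png

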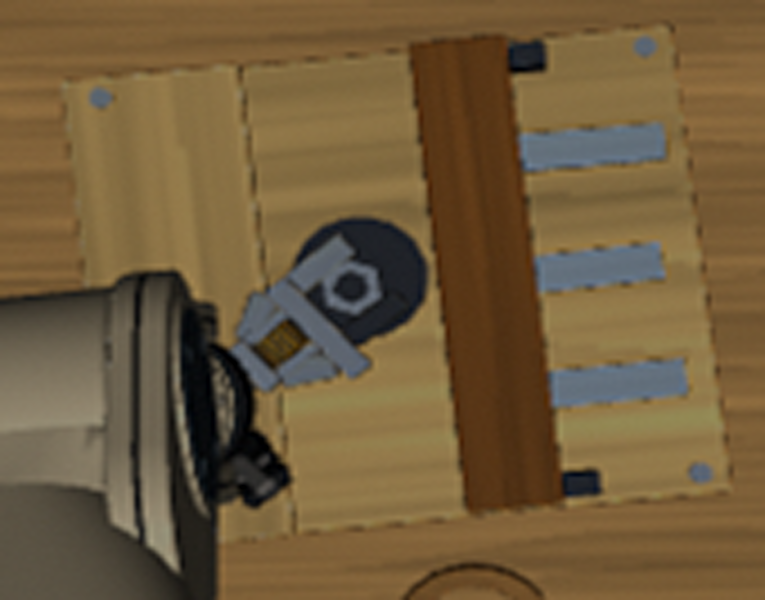

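The top view shows the cam let off, with a visible gap to the beam, and the hex turned about 54°. Next I'll pull the wrench straight back off the hex.

```bash
python3 -m inch '[[[0,0,-0.02,0,10],[0,0,0,0,10],[0,-0.05,0,0,10],[0,-0.05,0,0,10],[0,-0.05,0,0,10]]]' 100
```

```text
clock: 29.5
tcp_pos: [0.5209, 0.1306, 0.0257]
orientation: [179.5, -0.1, 39.7]
ft_force: [18.3, -16.6, -5.7]
grip_width: 0.202
```

```bash
python3 -m inch '[[[0,-0.05,0,0,10],[0,-0.05,0,0,10],[0,0,0,0,10]]]'
python3 - <<'E'
from h import *
im,c,o=snap("top","t14"); print(o["tcp_pos"],o["ft_force"])
cv2.imwrite("pics/t14c.png",cv2.resize(im[160:235,220:320],None,fx=8,fy=8,interpolation=cv2.INTER_CUBIC))
E
```

```text
clock: 29.75
tcp_pos: [0.518, 0.1339, 0.0257]
orientation: [179.5, -0.1, 39.7]
ft_force: [17.0, -14.0, -5.9]
grip_width: 0.198
[0.51803878 0.13391345 0.02571895] [ 17.03508821 -14.03910246  -5.93970194]
```

View pics/t14c.png

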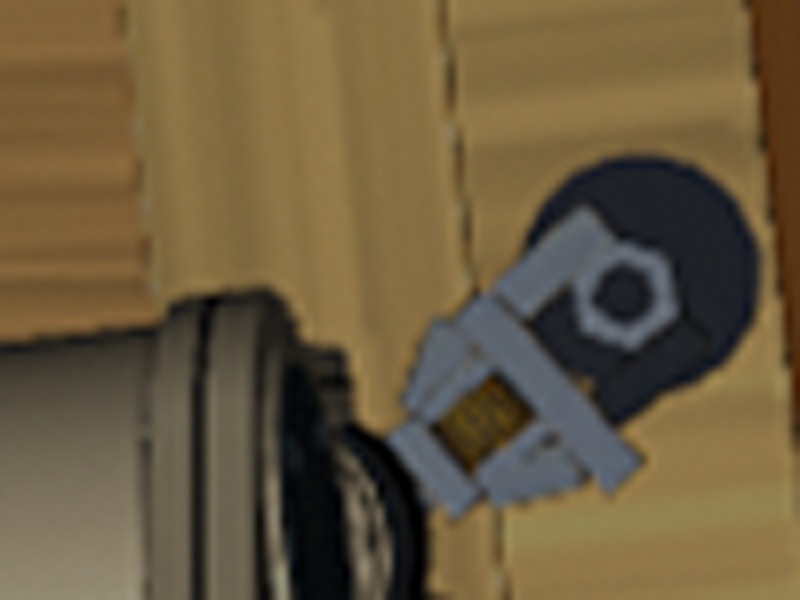

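```bash
python3 -m inch '[[[0,-0.07,0,0,10],[0,-0.07,0,0,10],[0,-0.07,0,0,10],[0,-0.07,0,0,10],[0,-0.07,0,0,10],[0,-0.07,0,0,10],[0,0,0,0,10]]]'
python3 -m inch '[[[0,-0.1,0,0,10],[0,-0.1,0,0,10],[0,-0.1,0,0,10],[0,-0.1,0,0,10],[0,-0.1,0,0,10],[0,0,0,0,10]]]'
python3 - <<'E'
from h import *
im,c,o=snap("top","t15"); print(o["tcp_pos"],o["ft_force"],o["joint_positions"].round(1))
cv2.imwrite("pics/t15c.png",cv2.resize(im[125:275,190:390],None,fx=4,fy=4,interpolation=cv2.INTER_CUBIC))
E
```

```text
clock: 30.38
tcp_pos: [0.5032, 0.1491, 0.025]
orientation: [180.0, 0.0, 39.8]
ft_force: [2.7, -1.1, 0.7]
grip_width: 0.198
clock: 30.88
tcp_pos: [0.4893, 0.1653, 0.0251]
orientation: [-179.9, 0.0, 40.0]
ft_force: [-1.1, 0.9, 1.1]
grip_width: 0.198
[0.48932015 0.16532021 0.02511571] [-1.12247486  0.85673488  1.10450502] [  9.3  20.2 -23.6  46.3   0.   59.4]
```

View pics/t15c.png

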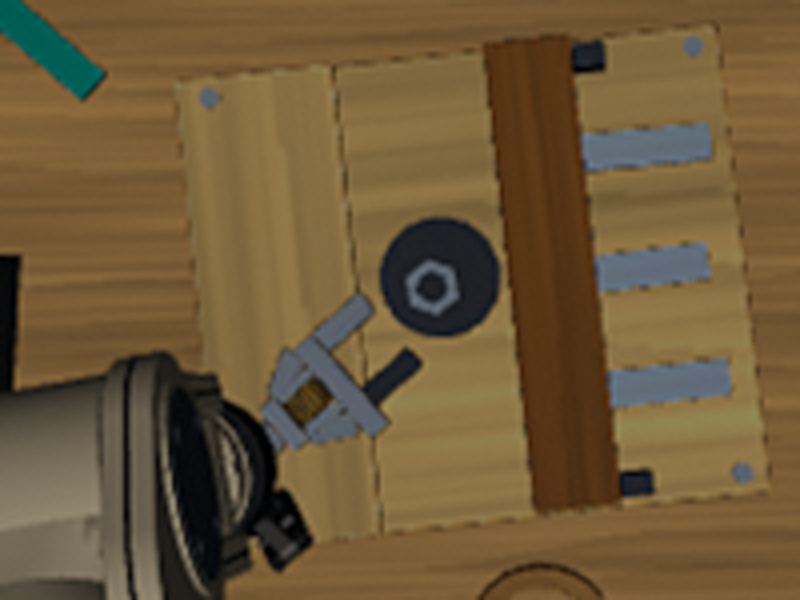

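The cam disc centre (440,277) has swung from the right of the hex (433,287) to the upper right. That is about 55° counter-clockwise, and the beam hasn't moved. Next I'll carry the wrench back to the mat.

```bash
python3 -m inch '[[[0,0,-0.2,0,10],[0,0,-0.5,0,10],[0,0,-0.6,0,10],[0,0,-0.5,0,10],[0,0,0,-0.4,10],[0,0,0,-0.8,10],[0,0,0,-0.8,10],[0,0,0,-0.8,10]]]'
python3 -m inch '[[[0,0,0,-0.8,10],[0,0,0,-0.8,10],[0,0,0,-0.8,10],[0,0,0,-0.8,10],[0,0,0,-0.8,10],[0,0,0,-0.8,10],[0,0,0,-0.8,10],[0,0,0,-0.8,10]]]'
python3 -m inch '[[[0,0,0,-0.16,10],[0,0,0,0,10]]]'
python3 - <<'E'
from h import *
o=get_obs(); print(o["tcp_pos"],o["orientation"],tool(o,np.array([.4752,.3859,.1])-o["tcp_pos"]))
E
```

```text
clock: 31.6
tcp_pos: [0.4899, 0.1644, 0.0974]
orientation: [-179.9, 0.0, 54.1]
ft_force: [-0.4, 0.7, -3.6]
grip_width: 0.2
clock: 32.27
tcp_pos: [0.4898, 0.1644, 0.0972]
orientation: [-179.9, 0.0, 86.1]
ft_force: [0.3, 0.3, -5.2]
grip_width: 0.2
clock: 32.43
tcp_pos: [0.4901, 0.1644, 0.0972]
orientation: [-179.9, 0.0, 86.7]
ft_force: [-0.3, -0.4, -5.4]
grip_width: 0.202
[0.49006067 0.16441101 0.09724446] [-1.79943548e+02  2.98205907e-03  8.66680213e+01] [ 5.50626771 -0.69278675 -0.06849262]
```

```bash
python3 -m inch '[[[0.4,-0.05,0,0,10],[0.7,-0.09,0,0,10],[0.9,-0.11,0,0,10],[0.9,-0.11,0,0,10],[0.9,-0.11,0,0,10],[0.9,-0.11,0,0,10],[0.5,-0.07,0,0,10],[0.3,-0.04,0,0,10]]]'
python3 -m inch '[[[0,0,0.5,0,10],[0,0,0.6,0,10],[0,0,0.6,0,10],[0,0,0.3,0,10],[0,0,0.1,0,10],[0,0,0,0,10]]]'
python3 - <<'E'
from h import *
im,c,o=snap("top","t16"); print(o["tcp_pos"],o["ft_force"])
im,c,o=snap("wrist","w16"); cv2.imwrite("pics/t16c.png",cv2.resize(cv2.imread("pics/t16.png")[170:330,100:260],None,fx=3.7,fy=3.7,interpolation=cv2.INTER_CUBIC))
E
```

```text
clock: 33.1
tcp_pos: [0.4746, 0.3883, 0.0969]
orientation: [-180.0, -0.0, 86.7]
ft_force: [-0.2, 0.3, -4.6]
grip_width: 0.2
clock: 33.6
tcp_pos: [0.475, 0.3849, 0.0123]
orientation: [-179.9, 0.1, 86.6]
ft_force: [-0.1, -0.1, -5.0]
grip_width: 0.196
[0.47497719 0.38490562 0.01227207] [-0.14394958 -0.08603604 -4.95422661]
```

View pics/t16c.png

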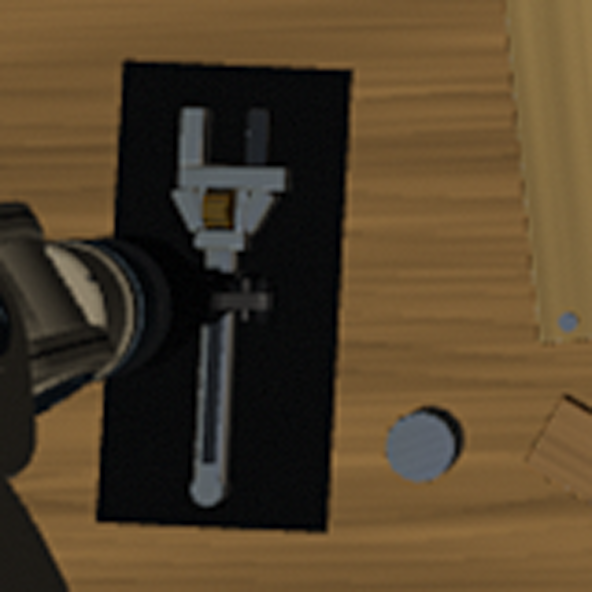

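```bash
python3 -m inch '[[[0,0,0.08,0,10],[0,0,0.05,0,10],[0,0,0,0,10],[0,0,0,0,10]]]'
```

```text
clock: 34.03
tcp_pos: [0.4755, 0.3857, 0.0083]
orientation: [180.0, -0.0, 86.7]
ft_force: [0.4, 0.4, -4.8]
grip_width: 0.2
```

```bash
python3 -m inch '[[[0,0,0.03,0,10],[0,0,0,0,10],[0,0,0,0,10]]]'
python3 -m inch '[[[0,0,0,0,15],[0,0,0,0,25],[0,0,0,0,40],[0,0,0,0,60],[0,0,0,0,60],[0,0,-0.2,0,60],[0,0,-0.6,0,60],[0,0,-0.9,0,60]]]'
python3 -m inch '[[[0,0,-0.9,0,60],[0,0,-0.5,0,60],[0,0,0,0,60]]]'
python3 - <<'E'
from h import *
im,c,o=snap("wrist","w17"); print(o["tcp_pos"],o["joint_positions"].round(1)); im,c,o=snap("top","t17")
E
```

```text
clock: 34.28
tcp_pos: [0.4756, 0.3858, 0.0071]
orientation: [180.0, -0.0, 86.7]
ft_force: [0.3, -0.0, -2.0]
grip_width: 0.197
clock: 34.95
tcp_pos: [0.4739, 0.3847, 0.0734]
orientation: [-179.7, 0.2, 86.7]
ft_force: [1.4, 0.7, -0.2]
grip_width: 0.595
clock: 35.2
tcp_pos: [0.4773, 0.3869, 0.1369]
orientation: [179.6, -0.3, 86.7]
ft_force: [0.6, 0.5, -0.1]
grip_width: 0.597
[0.47730707 0.38691082 0.13685071] [31.2 23.  -0.6 65.9 -0.  34.5]
```

View pics/w17.png

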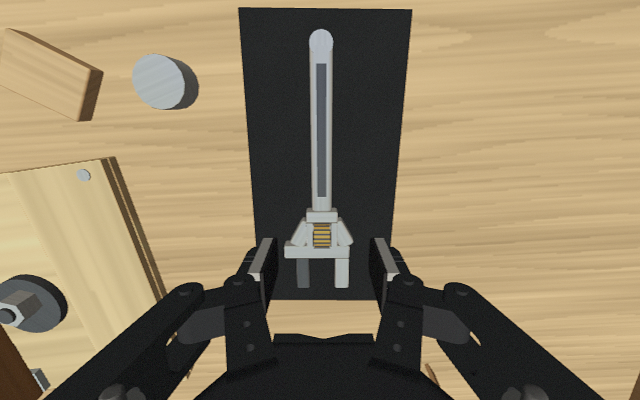

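The wrist view shows the wrench flat on the mat, its tail at (321,40) and jaw tips at row 288, all within the mat. Next come the strips, so I'll turn the hand and move over them.

```bash
python3 -m inch '[[[0,0,-0.5,0.8,60],[0,0,-0.3,0.9,60],[0,0,0,0.9,60],[0,0,0,0.9,60],[0,0,0,0.9,60],[0,0,0,0.9,60],[0,0,0,0.9,60],[0,0,0,0.9,60]]]'
python3 -m inch '[[[0,0,0,0.9,60],[0,0,0,0.9,60],[0,0,0,0.9,60],[0,0,0,0.9,60],[0,0,0,0.9,60],[0,0,0,0.9,60],[0,0,0,0.9,60],[0,0,0,0.9,60]]]'
python3 -m inch '[[[0,0,0,0.9,60],[0,0,0,0.9,60],[0,0,0,0.4,60],[0,0,0,0,60],[0.18,0.95,0,0,60],[0.18,0.95,0,0,60],[0.18,0.95,0,0,60],[0.18,0.95,0,0,60]]]'
python3 -m inch '[[[0.18,0.95,0,0,60],[0.18,0.95,0,0,60],[0.18,0.95,0,0,60],[0.18,0.95,0,0,60],[0.18,0.95,0,0,60],[0.18,0.95,0,0,60],[0.18,0.95,0,0,60],[0,0,0,0,60]]]'
python3 - <<'E'
from h import *
im,c,o=snap("wrist","w18"); print(o["tcp_pos"],o["orientation"],o["joint_positions"].round(1)); 
c=cam("top"); print("bottle",ray(c,[(439,127)],.15),ray(c,[(420,142)],.0))
E
```

```text
clock: 35.97
tcp_pos: [0.4749, 0.3853, 0.1614]
orientation: [-179.9, 0.1, 51.0]
ft_force: [-0.2, -0.2, 0.3]
grip_width: 0.602
clock: 36.63
tcp_pos: [0.4749, 0.3853, 0.1613]
orientation: [180.0, 0.1, 15.0]
ft_force: [-0.2, 0.0, 0.3]
grip_width: 0.601
clock: 37.3
tcp_pos: [0.5149, 0.2348, 0.1619]
orientation: [180.0, 0.1, 4.4]
ft_force: [0.5, 0.4, 0.4]
grip_width: 0.598
clock: 37.97
tcp_pos: [0.5864, -0.0313, 0.1615]
orientation: [179.9, 0.1, 4.0]
ft_force: [-1.3, 0.8, 0.1]
grip_width: 0.6
[ 0.58636461 -0.03129071  0.16153308] [1.79918080e+02 5.79506396e-02 4.02857599e+00] [-11.2  20.   -1.5  68.5  -0.1  74.8]
bottle [[ 0.7163012  -0.24954226  0.15      ]] [[ 0.71211493 -0.24442142  0.        ]]
```

View pics/w18.png

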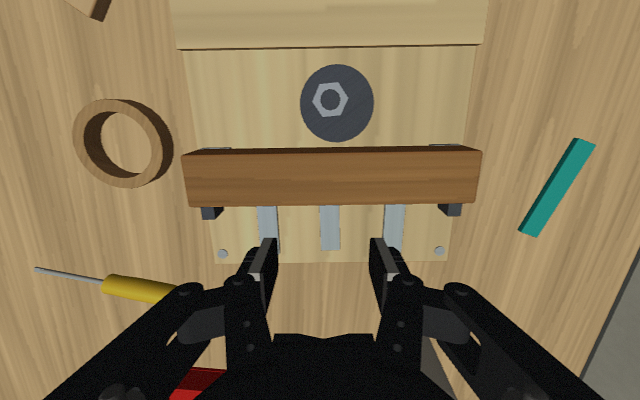

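```bash
python3 - <<'E'
from h import *
im=cv2.imread("pics/w18.png"); cv2.imwrite("pics/w18c.png",cv2.resize(im[195:275,240:425],None,fx=4.3,fy=6,interpolation=cv2.INTER_CUBIC))
E
```

```text
(no output)
```

View pics/w18c.png

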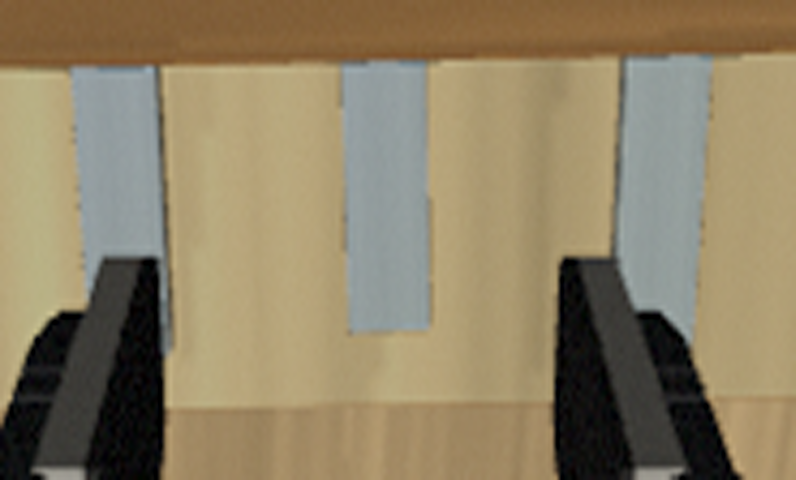

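```bash
python3 - <<'E'
from h import *
o=get_obs(); c=cam("wrist",o); F=lambda p:np.array(p)/np.array([4.3,6])+np.array([240,195])-0.4
yaw=np.radians(4.9); Rj=np.array([[np.cos(yaw),-np.sin(yaw)],[np.sin(yaw),np.cos(yaw)]]); oj=np.array([.5903,-.0183])
for n,L,Rr in (("mid",[(343,66),(350,328)],[(428,64),(431,326)]),("right",[(622,64),(616,255)],[(711,62),(697,300)]),("left",[(72,72),(88,270)],[(158,70),(165,250)])):
    l=ray(c,[F(q) for q in L],.020)[:,:2]; r=ray(c,[F(q) for q in Rr],.020)[:,:2]
    dl=l[1]-l[0]; dr=r[1]-r[0]
    print(n,l.round(4).tolist(),r.round(4).tolist(),"dir",[np.degrees(np.arctan2(-d[1],-d[0])).round(1) for d in (dl,dr)],"jig",((l-oj)@Rj).round(4).tolist(),((r-oj)@Rj).round(4).tolist())
print(o["tcp_pos"])
E
```

```text
mid [[0.5833, -0.0544], [0.5887, -0.1075]] [[0.6048, -0.0525], [0.6103, -0.1056]] dir [np.float64(95.8), np.float64(95.9)] jig [[-0.01, -0.0353], [-0.0092, -0.0887]] [[0.0116, -0.0353], [0.0125, -0.0886]]
right [[0.654, -0.049], [0.6576, -0.0872]] [[0.6764, -0.0471], [0.6804, -0.0951]] dir [np.float64(95.5), np.float64(94.7)] jig [[0.0608, -0.036], [0.0612, -0.0744]] [[0.0834, -0.036], [0.0832, -0.0842]]
left [[0.5146, -0.0604], [0.5187, -0.1001]] [[0.5364, -0.0584], [0.539, -0.0945]] dir [np.float64(95.9), np.float64(94.0)] jig [[-0.079, -0.0354], [-0.0783, -0.0754]] [[-0.0571, -0.0354], [-0.0577, -0.0715]]
[ 0.58550606 -0.02873228  0.16154396]
```

```bash
python3 -m inch '[[[0,0,0,-0.26,50],[0.08,0.7,0,0,50],[0.08,0.7,0,0,50],[0,0,0.9,0,50],[0,0,0.9,0,50],[0,0,0.9,0,50],[0,0,0.2,0,50],[0,0,0,0,50]]]'
python3 -m inch '[[[0,0,0,0,50],[0,0,0,0,50]]]'
python3 - <<'E'
from h import *
im,c,o=snap("wrist","w19"); print(o["tcp_pos"],o["orientation"]); 
cv2.imwrite("pics/w19c.png",im[150:400,120:520])
E
```

```text
clock: 38.68
tcp_pos: [0.5952, -0.0787, 0.0446]
orientation: [-179.9, 0.3, 5.7]
ft_force: [-0.9, -0.4, 0.5]
grip_width: 0.497
clock: 38.85
tcp_pos: [0.5983, -0.0801, 0.0491]
orientation: [179.9, -0.2, 5.6]
ft_force: [0.7, -1.1, 0.8]
grip_width: 0.496
[ 0.59825928 -0.08009835  0.04911385] [ 1.79939347e+02 -1.62678540e-01  5.61166199e+00]
```

View pics/w19c.png

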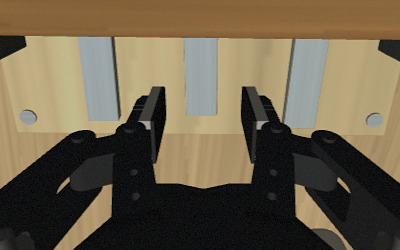

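```bash
python3 - <<'E'
from h import *
o=get_obs(); c=cam("wrist",o); 
p=ray(c,[(321,265),(306,265),(337,265),(306,190),(334,190)],.02); print(p.round(4)); print(o["tcp_pos"], [(tool(o,q-o["tcp_pos"])*40).round(1).tolist() for q in p], proj(c,[[*o["tcp_pos"][:2],.02]]))
E
```

```text
[[ 0.6002 -0.1102  0.02  ]
 [ 0.5896 -0.1112  0.02  ]
 [ 0.6115 -0.1091  0.02  ]
 [ 0.5852 -0.0557  0.02  ]
 [ 0.6033 -0.0539  0.02  ]]
[ 0.59837015 -0.08029036  0.04924573] [[-1.2, 29.9, 29.3], [-11.9, 29.9, 29.2], [10.2, 29.9, 29.3], [-10.8, -25.8, 29.2], [7.4, -25.8, 29.2]] [[322.49797324 226.37993395]]
```

```bash
python3 -m inch '[[[-0.02,0,0.4,0,50],[0,0,0.3,0,50],[0,0,0.1,0,50],[0,0,0,0,50],[0,0,0,0,50]]]'
python3 -m inch '[[[0,0,0,0,35],[0,0,0,0,20],[0,0,0,0,10],[0,0,0,0,10],[0,0,0,0,10],[0,0,0,0,10],[0,0,0,0,10]]]' 60
```

```text
clock: 39.32
tcp_pos: [0.5968, -0.0806, 0.0161]
orientation: [180.0, -0.1, 5.5]
ft_force: [-0.2, 0.1, -0.5]
grip_width: 0.499
clock: 39.9
tcp_pos: [0.5968, -0.0807, 0.0162]
orientation: [180.0, -0.1, 5.5]
ft_force: [-1.5, -0.0, 6.5]
grip_width: 0.225
```

```bash
python3 -m inch '[[[0,0.05,-0.015,0,10],[0,0.1,0,0,10],[0,0.15,0,0,10]]]'
python3 -m inch '[[[0,0.2,0,0,10],[0,0.3,0,0,10],[0,0.3,0,0,10],[0,0.2,0,0,10],[0,0.1,0,0,10],[0,0,0,0,10]]]'
python3 - <<'E'
from h import *
im,c,o=snap("wrist","w20"); im,c,o=snap("top","t20"); print(o["tcp_pos"],o["orientation"],o["ft_force"],o["grip_width"]); 
cv2.imwrite("pics/w20c.png",np.hstack([im[100:300,220:560],cv2.imread("pics/w20.png")[100:300,120:500]]))
E
```

```text
clock: 40.15
tcp_pos: [0.5977, -0.0917, 0.0163]
orientation: [-179.9, -0.1, 5.6]
ft_force: [0.0, 5.3, 6.1]
grip_width: 0.229
clock: 40.65
tcp_pos: [0.6022, -0.1375, 0.0162]
orientation: [180.0, -0.1, 5.5]
ft_force: [0.1, -0.9, 4.5]
grip_width: 0.225
[ 0.6021975  -0.1374633   0.01621506] [ 1.79918379e+02 -7.19965325e-02  5.47429404e+00] [ 0.02723049 -1.64530251  4.75199248] 0.22481161377325118
```

View pics/w20c.png

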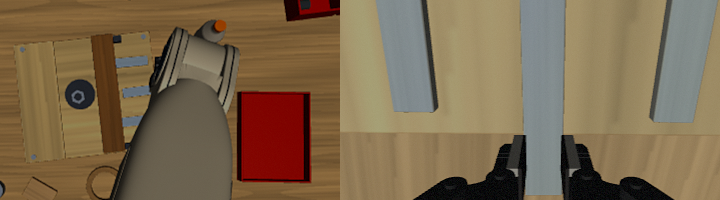

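View pics/w20.png

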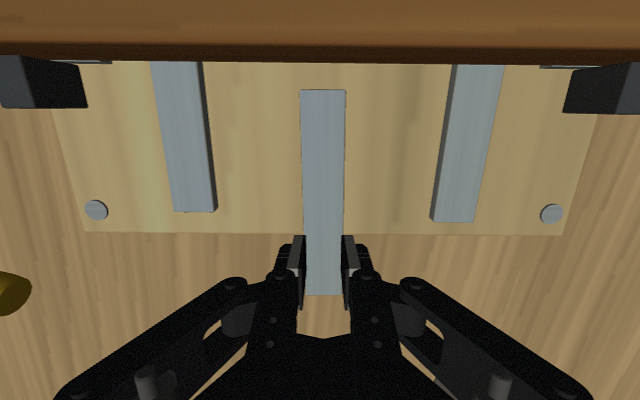

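The strip has come free: its inner end is at row 90, clear of the beam edge at row 62. Next I'll lift it and carry it to the tray.

```bash
python3 -m inch '[[[0,0.2,0,0,10],[0,0.1,-0.2,0,10],[0,0,-0.5,0,10],[0,0,-0.7,0,10],[0,0,-0.7,0.3,10],[0,0,-0.4,0.4,10],[0,0,0,0.4,10],[0,0,0,0,10]]]' 80
python3 - <<'E'
from h import *
o=get_obs(); print(o["tcp_pos"],o["orientation"],o["grip_width"],tool(o,np.array([.482,-.43,.1])-o["tcp_pos"]))
im,c,o=snap("top","t21"); h=cv2.cvtColor(im,cv2.COLOR_BGR2HSV); m=cv2.inRange(h,(0,150,60),(6,255,255)); m[:,545:]=0
k=max(cv2.findContours(m,cv2.RETR_EXTERNAL,cv2.CHAIN_APPROX_NONE)[0],key=cv2.contourArea); r=cv2.minAreaRect(k); print(r,ray(c,[r[0]],.03))
E
```

```text
clock: 41.42
tcp_pos: [0.6032, -0.1488, 0.1171]
orientation: [179.9, -0.1, -0.1]
ft_force: [-0.1, -0.1, -1.2]
grip_width: 0.215
[ 0.60324148 -0.14881875  0.11714505] [ 1.79924889e+02 -1.23202812e-01 -7.92698708e-02] 0.21483556933605286 [-3.02222328  7.03315853  0.4313488 ]
((502.0, 237.0), (90.0, 56.0), 90.0) [[ 0.47988813 -0.41991123  0.03      ]]
```

```bash
python3 -m inch '[[[-0.3,0.6,0,0,10],[-0.39,0.9,0,0,10],[-0.39,0.9,0,0,10],[-0.39,0.9,0,0,10],[-0.39,0.9,0,0,10],[-0.39,0.9,0,0,10],[-0.39,0.9,0,0,10],[-0.35,0.9,0,0,10]]]'
python3 -m inch '[[[-0.03,0.1,0,0,10],[0,0,0,0,10],[0,0,0,0,10]]]'
python3 - <<'E'
from h import *
im,c,o=snap("wrist","w22"); print(o["tcp_pos"],o["orientation"],o["grip_width"]); snap("side","s22")
E
```

```text
clock: 42.13
tcp_pos: [0.4816, -0.4257, 0.1146]
orientation: [-179.9, 0.1, 0.1]
ft_force: [2.2, -0.1, -0.2]
grip_width: 0.212
clock: 42.38
tcp_pos: [0.4815, -0.428, 0.1145]
orientation: [-179.9, 0.1, 0.0]
ft_force: [0.9, 0.3, -0.6]
grip_width: 0.216
[ 0.48153614 -0.42799126  0.11450685] [-1.79902907e+02  7.14677332e-02  5.54249866e-03] 0.2155605315713992
```

View pics/w22.png

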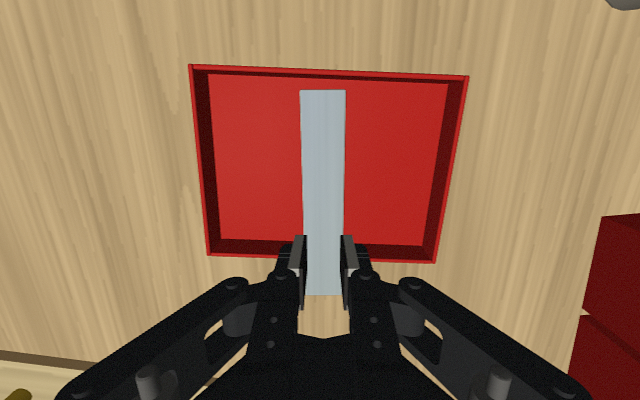

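View pics/s22.png

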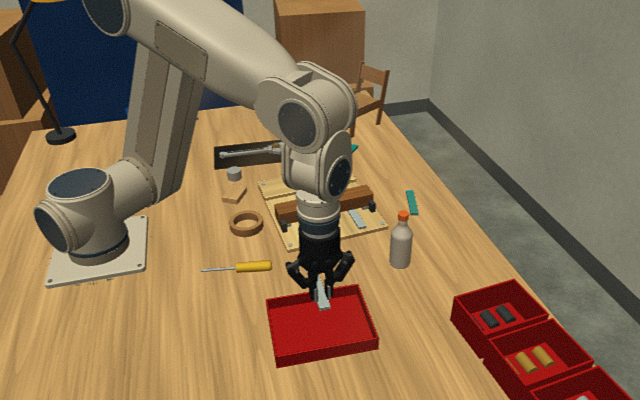

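```bash
python3 - <<'E'
from h import *
o=get_obs(); c=cam("wrist",o)
p=ray(c,[(190,65),(468,77),(435,262),(208,255)],.034); print(p.round(3)); ce=p.mean(0); print(ce, (tool(o,ce-o["tcp_pos"])*40).round(1), "sizes",np.linalg.norm(p[0]-p[1]),np.linalg.norm(p[1]-p[2]))
d=p[1]-p[0]; print(np.degrees(np.arctan2(d[1],d[0])))
E
```

```text
[[ 0.384 -0.32   0.034]
 [ 0.591 -0.328  0.034]
 [ 0.586 -0.486  0.034]
 [ 0.378 -0.478  0.034]]
[ 0.48468756 -0.40304695  0.034     ] [  2.4 -23.8  81.1] sizes 0.2071851178092226 0.15751255160754157
-2.211008335934709
```

```bash
python3 -m inch '[[[0,0,0.6,0,10],[0,0,0.8,0,10],[0,0,0.7,0,10],[0,0,0.35,0,10],[0,0,0.05,0,10],[0,0,0,0,10]]]'
python3 -m inch '[[[0,0,0.04,0,10],[0,0,0,0,10]]]'
```

```text
clock: 42.98
tcp_pos: [0.4825, -0.4267, 0.015]
orientation: [-179.9, 0.1, 0.1]
ft_force: [-0.1, 0.2, 0.3]
grip_width: 0.21
clock: 43.15
tcp_pos: [0.483, -0.4284, 0.0153]
orientation: [179.9, -0.1, 0.1]
ft_force: [-0.8, 0.5, -0.3]
grip_width: 0.215
```

```bash
python3 -m inch '[[[0,0,0.1,0,10],[0,0,0,0,10],[0,0,0,0,10]]]'
python3 -m inch '[[[0,0,0,0,20],[0,0,0,0,30],[0,0,0,0,40],[0,0,0,0,40],[0,0,0,0,40],[0,0,-0.3,0,40],[0,0,-0.7,0,40],[0,0,-0.9,0,40]]]'
python3 -m inch '[[[0,0,-0.9,0,50],[0,0,-0.9,0,50],[0,0,0,0,50]]]'
python3 - <<'E'
from h import *
im,c,o=snap("wrist","w23"); print(o["tcp_pos"],o["orientation"],o["grip_width"])
print(tool(o,np.array([.667,-.085,.1])-o["tcp_pos"]))
E
```

```text
clock: 43.4
tcp_pos: [0.4821, -0.4283, 0.0102]
orientation: [180.0, -0.0, 0.0]
ft_force: [0.5, -0.5, -1.2]
grip_width: 0.216
clock: 44.07
tcp_pos: [0.481, -0.4271, 0.0843]
orientation: [-179.8, 0.2, 0.0]
ft_force: [-0.2, -1.5, -0.3]
grip_width: 0.398
clock: 44.32
tcp_pos: [0.4839, -0.4302, 0.1657]
orientation: [179.5, -0.4, 0.0]
ft_force: [-0.1, -0.9, 0.2]
grip_width: 0.497
[ 0.48388696 -0.43019188  0.16568305] [ 1.79532816e+02 -4.06375858e-01  3.58829205e-02] 0.4965882753966334
[ 4.57146798 -8.64029551  1.60414382]
```

View pics/w23.png

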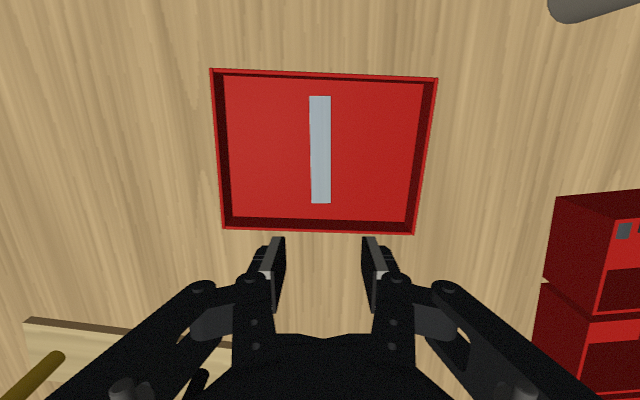

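Strip 1 lies in the tray, at wrist pixel (320,150). Next is the +x strip.

```bash
python3 -m inch '[[[0.3,-0.5,0,0,50],[0.46,-0.87,0,0,50],[0.46,-0.87,0,0,50],[0.46,-0.87,0,0,50],[0.46,-0.87,0,0,50],[0.46,-0.87,0,0,50],[0.46,-0.87,0,0,50],[0.46,-0.87,0,0,50]]]'
python3 -m inch '[[[0.46,-0.87,0,0,50],[0.46,-0.87,0,0,50],[0.16,-0.37,0,0,50],[0,0,0,-0.5,50],[0,0,0.5,-0.56,50],[0,0,0.9,0,50],[0,0,0.9,0,50],[0,0,0,0,50]]]'
python3 -m inch '[[[0,0,0.4,0,50],[0,0,0,0,50],[0,0,0,0,50]]]'
python3 - <<'E'
from h import *
im,c,o=snap("wrist","w24"); print(o["tcp_pos"],o["orientation"]); 
cv2.imwrite("pics/w24c.png",cv2.resize(im[150:350,200:440],None,fx=3,fy=3))
E
```

```text
clock: 45.03
tcp_pos: [0.623, -0.1627, 0.1568]
orientation: [-180.0, 0.1, 0.0]
ft_force: [1.1, 0.3, -0.3]
grip_width: 0.504
clock: 45.7
tcp_pos: [0.6618, -0.0795, 0.0582]
orientation: [-179.8, 0.6, 5.3]
ft_force: [-1.3, 0.6, -0.4]
grip_width: 0.501
clock: 45.95
tcp_pos: [0.6658, -0.0805, 0.0504]
orientation: [-180.0, 0.0, 5.3]
ft_force: [0.7, -0.0, -0.1]
grip_width: 0.501
[ 0.66575921 -0.08045916  0.05043887] [-1.79987230e+02  4.66932500e-02  5.30791191e+00]
```

View pics/w24c.png

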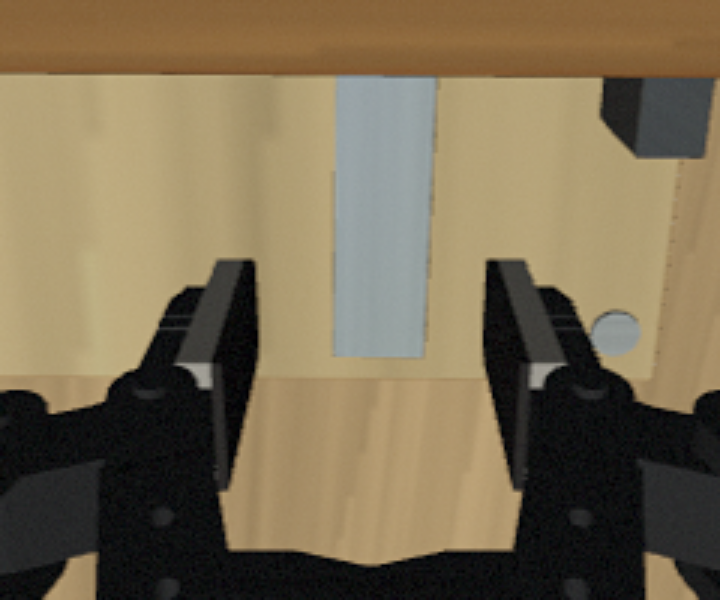

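```bash
python3 - <<'E'
from h import *
o=get_obs(); c=cam("wrist",o); G=lambda p:np.array(p)/3.+np.array([200,150])
p=ray(c,[G(q) for q in ((333,356),(424,356),(335,200),(432,200),(336,80),(436,80))],.02); print(o["tcp_pos"], [(tool(o,q-o["tcp_pos"])*40).round(1).tolist() for q in p])
E
```

```text
[ 0.66632083 -0.08052583  0.05121899] [[-8.5, 34.1, 31.2], [13.5, 34.2, 31.2], [-7.4, -6.3, 31.2], [14.5, -6.3, 31.2], [-6.8, -34.2, 31.2], [14.8, -34.2, 31.2]]
```

```bash
python3 -m inch '[[[0.075,0.1,0.3,0,50],[0,0,0.4,0,50],[0,0,0.16,0,50],[0,0,0,0,50],[0,0,0,0,50]]]'
python3 -m inch '[[[0,0,0,0,35],[0,0,0,0,20],[0,0,0,0,10],[0,0,0,0,10],[0,0,0,0,10],[0,0,0,0,10],[0,0,0,0,10]]]' 60
```

```text
clock: 46.42
tcp_pos: [0.6693, -0.084, 0.0155]
orientation: [-180.0, 0.0, 5.3]
ft_force: [0.5, 0.9, -0.3]
grip_width: 0.5
clock: 47.0
tcp_pos: [0.6699, -0.084, 0.0167]
orientation: [180.0, -0.1, 5.3]
ft_force: [0.0, -0.5, 5.9]
grip_width: 0.226
```

```bash
python3 -m inch '[[[0,0.05,-0.01,0,10],[0,0.1,0,0,10],[0,0.15,0,0,10],[0,0.25,0,0,10],[0,0.3,0,0,10],[0,0.25,0,0,10],[0,0.15,0,0,10],[0,0,0,0,10]]]' 80
python3 - <<'E'
from h import *
im,c,o=snap("wrist","w25"); print(o["tcp_pos"],o["ft_force"],o["grip_width"])
E
```

```text
clock: 47.67
tcp_pos: [0.6745, -0.135, 0.0166]
orientation: [180.0, -0.1, 5.3]
ft_force: [-0.5, -2.6, 6.2]
grip_width: 0.213
[ 0.67448219 -0.13496312  0.01661482] [-0.5466255  -2.60364697  6.18077699] 0.2127964871861062
```

View pics/w25.png

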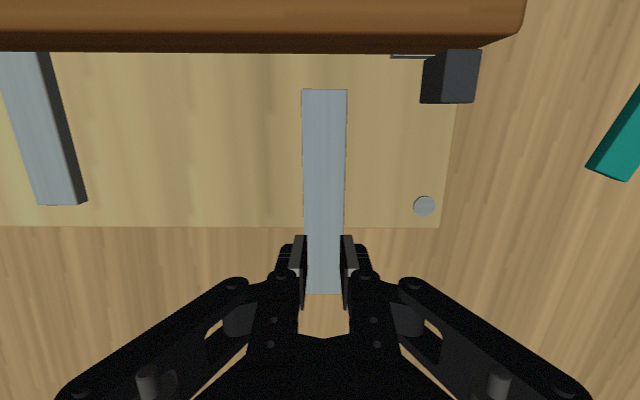

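```bash
python3 -m inch '[[[0,0,-0.2,0,10],[0,0,-0.5,0,10],[0,0,-0.7,0,10],[0,0,-0.7,0.4,10],[0,0,-0.4,0.4,10],[0,0,0,0.4,10],[0,0,0,0,10],[0,0,0,0,10]]]'
python3 - <<'E'
from h import *
o=get_obs(); print(o["tcp_pos"],o["orientation"],o["grip_width"],tool(o,np.array([.545,-.43,.12])-o["tcp_pos"]))
E
```

```text
clock: 48.38
tcp_pos: [0.6737, -0.1336, 0.1159]
orientation: [-180.0, 0.0, -0.6]
ft_force: [0.4, 0.2, -1.0]
grip_width: 0.213
[ 0.67367649 -0.13355265  0.1158927 ] [-1.79996836e+02  2.22015421e-02 -6.03576819e-01] 0.21301940819539147 [-3.13870227  7.44465444 -0.10187732]
```

```bash
python3 -m inch '[[[-0.5,0,0,0,10],[-0.8,0,0,0,10],[-0.8,0.1,0,0,10],[-0.6,0.5,0,0,10],[-0.3,0.8,0,0,10],[-0.1,0.9,0,0,10],[0,0.9,0,0,10],[0,0.9,0,0,10]]]'
python3 -m inch '[[[0,0.9,0,0,10],[0,0.9,0,0,10],[0,0.9,0,0,10],[0,0.5,0,0,10],[0,0.1,0,0,10],[0,0,0,0,10],[0,0,0,0,10]]]'
python3 - <<'E'
from h import *
im,c,o=snap("wrist","w26"); print(o["tcp_pos"],o["orientation"],o["grip_width"],tool(o,np.array([.545,-.43,.12])-o["tcp_pos"]))
E
```

```text
clock: 49.05
tcp_pos: [0.547, -0.2973, 0.1155]
orientation: [-180.0, 0.1, -0.6]
ft_force: [0.6, 0.4, -0.5]
grip_width: 0.215
clock: 49.63
tcp_pos: [0.5461, -0.4273, 0.1149]
orientation: [-179.9, 0.1, -0.6]
ft_force: [-0.1, 0.9, -0.6]
grip_width: 0.214
[ 0.54609911 -0.42734493  0.11494337] [-1.79904952e+02  7.37697871e-02 -6.47246835e-01] 0.21352211984061267 [-0.02688895  0.06647325 -0.12649157]
```

View pics/w26.png

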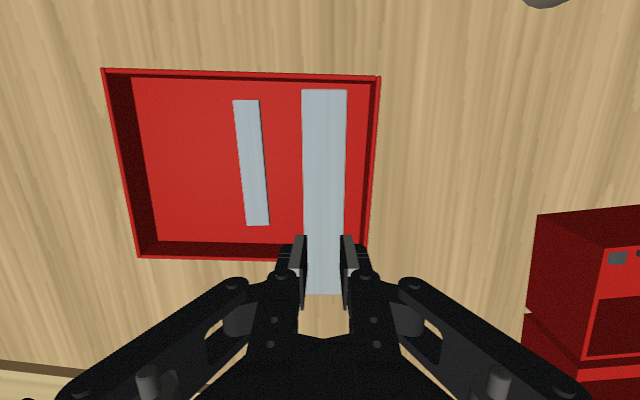

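```bash
python3 -m inch '[[[-0.1,0,0.6,0,10],[0,0,0.8,0,10],[0,0,0.7,0,10],[0,0,0.4,0,10],[0,0,0.12,0,10],[0,0,0,0,10],[0,0,0,0,10]]]'
python3 -m inch '[[[0,0,0,0,20],[0,0,0,0,28],[0,0,0,0,33],[0,0,0,0,33],[0,0,0,0,33]]]'
python3 -m inch '[[[0,0,-0.3,0,33],[0,0,-0.7,0,33],[0,0,-0.9,0,40],[0,0,-0.9,0,50],[0,0,-0.9,0,50],[0,0,0,0,50]]]'
python3 - <<'E'
from h import *
im,c,o=snap("wrist","w27"); print(o["tcp_pos"],o["orientation"],o["grip_width"]); print(tool(o,np.array([.53,-.088,.16])-o["tcp_pos"]))
E
```

```text
clock: 50.27
tcp_pos: [0.5431, -0.4272, 0.0119]
orientation: [180.0, -0.0, -0.6]
ft_force: [0.4, 0.4, -0.3]
grip_width: 0.215
clock: 50.68
tcp_pos: [0.5426, -0.4283, 0.0114]
orientation: [180.0, -0.0, -0.7]
ft_force: [-0.6, 0.4, -0.6]
grip_width: 0.327
clock: 51.18
tcp_pos: [0.5443, -0.4299, 0.1684]
orientation: [179.5, -0.5, -0.7]
ft_force: [0.2, 0.0, 0.6]
grip_width: 0.495
[ 0.5442514  -0.42994673  0.16839193] [179.52356097  -0.48436063  -0.67080566] 0.49460247052180756
[-0.4581014  -8.54532815  0.13488043]
```

View pics/w27.png

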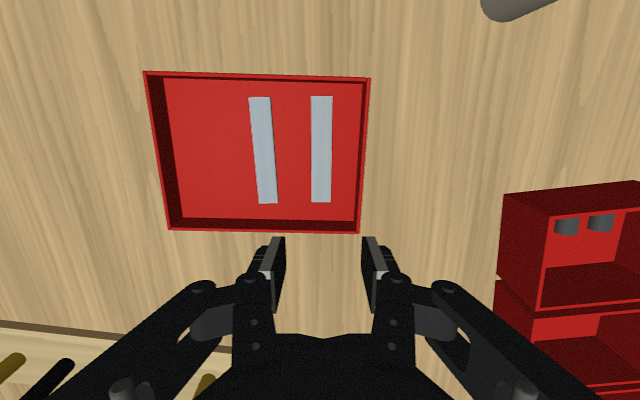

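Two strips are in the tray. Now the third.

```bash
python3 -m inch '[[[0,-0.5,0,0,50],[-0.05,-0.9,0,0,50],[-0.05,-0.9,0,0,50],[-0.05,-0.9,0,0,50],[-0.05,-0.9,0,0,50],[-0.05,-0.9,0,0,50],[-0.05,-0.9,0,0,50],[-0.05,-0.9,0,0,50]]]'
python3 -m inch '[[[-0.05,-0.9,0,0,50],[-0.05,-0.8,0,0,50],[0,0,0,-0.6,50],[0,0,0.5,-0.6,50],[0,0,0.9,0,50],[0,0,0.9,0,50],[0,0,0.5,0,50],[0,0,0,0,50]]]'
python3 -m inch '[[[0,0,0,0,50],[0,0,0,0,50]]]'
python3 - <<'E'
from h import *
im,c,o=snap("wrist","w28"); print(o["tcp_pos"],o["orientation"]); 
cv2.imwrite("pics/w28c.png",cv2.resize(im[150:350,200:440],None,fx=3,fy=3))
E
```

```text
clock: 51.9
tcp_pos: [0.5309, -0.1542, 0.1588]
orientation: [-180.0, 0.0, -0.7]
ft_force: [0.7, 0.4, -0.3]
grip_width: 0.504
clock: 52.57
tcp_pos: [0.5255, -0.087, 0.0429]
orientation: [-179.8, 0.4, 5.3]
ft_force: [-1.1, -0.1, 0.5]
grip_width: 0.502
clock: 52.73
tcp_pos: [0.5291, -0.0882, 0.0484]
orientation: [180.0, -0.1, 5.3]
ft_force: [0.2, 0.3, 0.4]
grip_width: 0.505
[ 0.5291495  -0.0882447   0.04835806] [ 1.79969451e+02 -7.05738063e-02  5.31772997e+00]
```

View pics/w28c.png

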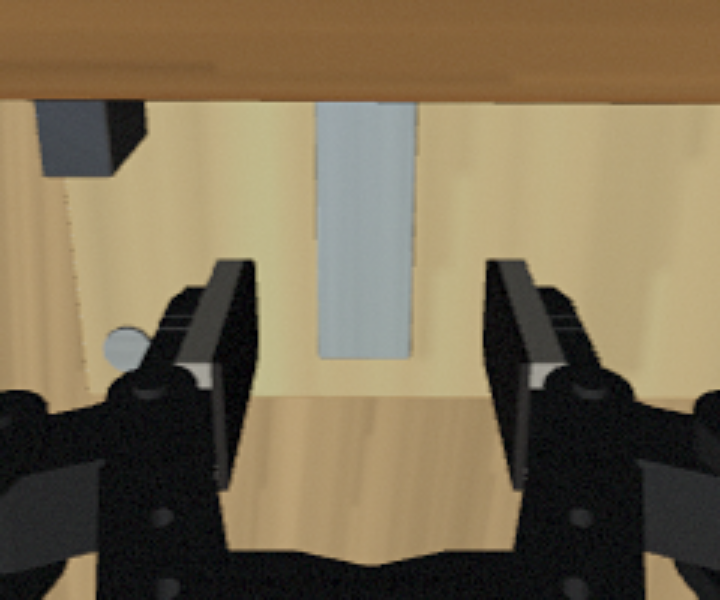

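```bash
python3 -m inch '[[[-0.03,0.08,0.3,0,50],[0,0,0.35,0,50],[0,0,0.13,0,50],[0,0,0,0,50],[0,0,0,0,50]]]'
python3 -m inch '[[[0,0,0.02,0,35],[0,0,0,0,20],[0,0,0,0,10],[0,0,0,0,10],[0,0,0,0,10],[0,0,0,0,10],[0,0,0,0,10]]]' 60
```

```text
clock: 53.2
tcp_pos: [0.528, -0.0914, 0.0168]
orientation: [180.0, -0.1, 5.3]
ft_force: [-0.1, 0.5, -0.5]
grip_width: 0.498
clock: 53.78
tcp_pos: [0.5282, -0.0914, 0.0162]
orientation: [180.0, -0.1, 5.3]
ft_force: [-0.7, -0.6, 5.5]
grip_width: 0.227
```

```bash
python3 -m inch '[[[0,0.05,-0.01,0,10],[0,0.1,0,0,10],[0,0.15,0,0,10],[0,0.25,0,0,10],[0,0.3,0,0,10],[0,0.3,0,0,10],[0,0.2,0,0,10],[0,0,0,0,10]]]' 80
python3 - <<'E'
from h import *
im,c,o=snap("wrist","w29"); print(o["tcp_pos"],o["ft_force"],o["grip_width"])
E
```

```text
clock: 54.45
tcp_pos: [0.5332, -0.1467, 0.0162]
orientation: [179.9, -0.1, 5.3]
ft_force: [-1.0, -3.6, 5.7]
grip_width: 0.213
[ 0.53323937 -0.1467085   0.01616155] [-1.02772514 -3.62566184  5.68665671] 0.21312716893219086
```

View pics/w29.png

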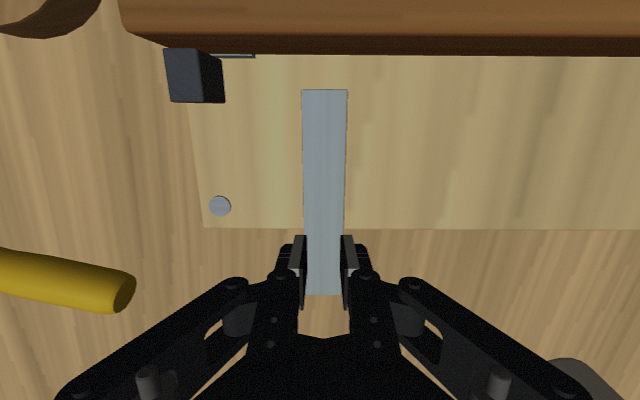

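The third strip is clear of the beam: its inner end is at row 90 and the beam edge at row 52. Next I'll lift it and carry it over.

```bash
python3 -m inch '[[[0,0,-0.2,0,10],[0,0,-0.5,0,10],[0,0,-0.7,0,10],[0,0,-0.7,0.4,10],[0,0,-0.4,0.4,10],[0,0,0,0.4,10],[-0.2,0.5,0,0,10],[-0.35,0.9,0,0,10]]]'
python3 -m inch '[[[-0.35,0.9,0,0,10],[-0.35,0.9,0,0,10],[-0.35,0.9,0,0,10],[-0.35,0.9,0,0,10],[-0.35,0.9,0,0,10],[-0.3,0.9,0,0,10],[0,0,0,0,10],[0,0,0,0,10]]]'
python3 - <<'E'
from h import *
im,c,o=snap("wrist","w30"); print(o["tcp_pos"],o["orientation"],o["grip_width"],tool(o,np.array([.428,-.43,.012])-o["tcp_pos"]))
E
```

```text
clock: 55.17
tcp_pos: [0.5106, -0.1988, 0.1165]
orientation: [-180.0, -0.1, -0.4]
ft_force: [0.5, -1.2, -0.2]
grip_width: 0.214
clock: 55.83
tcp_pos: [0.4243, -0.4174, 0.1154]
orientation: [-180.0, 0.0, -0.9]
ft_force: [-0.6, 1.0, -0.5]
grip_width: 0.213
[ 0.42429341 -0.41737113  0.11541958] [-1.79979775e+02  2.22956790e-02 -8.58769603e-01] 0.21315597098843245 [0.09839252 0.31521004 2.58534023]
```

View pics/w30.png

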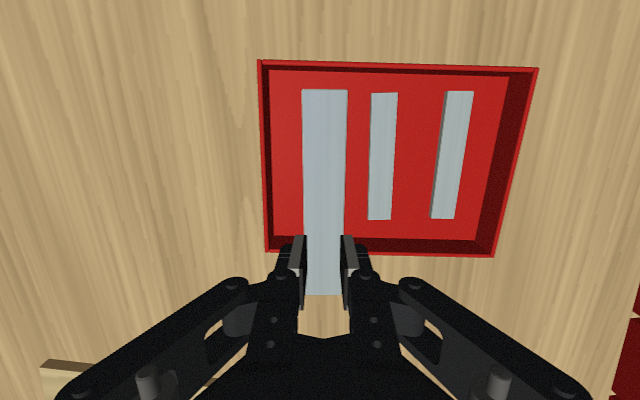

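```bash
python3 -m inch '[[[0.1,0.31,0.4,0,10],[0,0,0.8,0,10],[0,0,0.8,0,10],[0,0,0.45,0,10],[0,0,0.14,0,10],[0,0,0,0,10],[0,0,0,0,10]]]'
python3 -m inch '[[[0,0,0,0,20],[0,0,0,0,28],[0,0,0,0,33],[0,0,0,0,33],[0,0,0,0,33]]]'
python3 -m inch '[[[0,0,-0.3,0,33],[0,0,-0.7,0,33],[0,0,-0.9,0,40],[0,0,-0.9,0,50],[0,-0.5,-0.9,0,50],[0,-0.9,0,0,50],[0,-0.9,0,0,50],[0,-0.9,0,0,50]]]'
python3 -m inch '[[[0,-0.9,0,0,50],[0,-0.9,0,0,50],[-0.5,-0.5,0,0,50],[-0.5,-0.5,0,0,50],[0,0,0,0,50]]]'
python3 - <<'E'
from h import *
im,c,o=snap("wrist","w31"); im,c,o=snap("top","t31"); snap("side","s31"); print(o["tcp_pos"])
E
```

```text
clock: 56.47
tcp_pos: [0.43, -0.4278, 0.013]
orientation: [180.0, -0.0, -0.6]
ft_force: [-0.6, 0.1, -0.7]
grip_width: 0.215
clock: 56.88
tcp_pos: [0.4294, -0.4284, 0.0124]
orientation: [180.0, -0.0, -0.7]
ft_force: [-0.1, -0.6, -1.0]
grip_width: 0.333
clock: 57.55
tcp_pos: [0.4305, -0.2993, 0.1606]
orientation: [179.9, -0.1, -0.7]
ft_force: [0.8, 0.2, 0.3]
grip_width: 0.496
clock: 57.97
tcp_pos: [0.389, -0.184, 0.1601]
orientation: [-179.9, 0.1, -0.6]
ft_force: [1.3, -0.8, 0.8]
grip_width: 0.502
[ 0.39081193 -0.18604525  0.16049701]
```

View pics/t31.png

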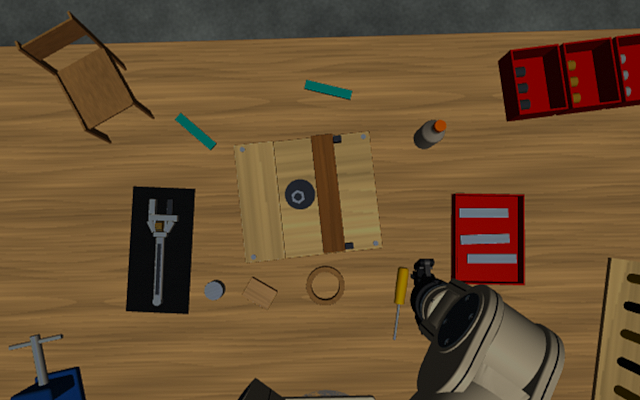

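View pics/s31.png

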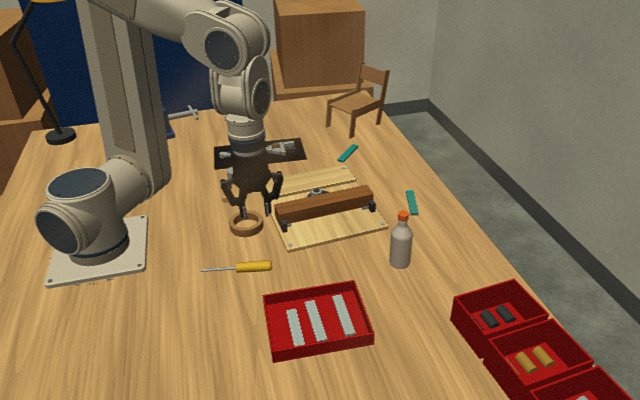

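The top view shows all three strips flat in the tray, at (484,212), (485,239) and (492,259). The tray itself has shifted slightly, from about x=494 to 488. The wrench is on the mat and the bystanders look in place. Final checks: beam shift, hex angle and bystanders.

```bash
python3 - <<'E'
from h import *
a=cv2.imread("pics/t0.png") if 0 else cv2.imread("pics/top0.png"); b=cv2.imread("pics/t31.png"); c=cam("top")
def disc(im):
    s=im[170:225,270:325]; m=((s.max(2)<55)).astype(np.uint8); k=max(cv2.findContours(m,cv2.RETR_EXTERNAL,cv2.CHAIN_APPROX_NONE)[0],key=cv2.contourArea)
    (x,y),r=cv2.minEnclosingCircle(k); return np.array([x+270,y+170]),r
h=ray(c,[(298.25,196.75)],.042)[0][:2]; an=[]
for im in (a,b):
    d,r=disc(im); w=ray(c,[d],.022)[0][:2]-h; an.append(np.degrees(np.arctan2(w[1],w[0]))); print(d,r,(w*1000).round(1),an[-1].round(1))
print("cam turned",an[1]-an[0])
# beam mask compare
def beam(im):
    hs=cv2.cvtColor(im,cv2.COLOR_BGR2HSV); m=cv2.inRange(hs,(5,150,30),(13,255,140)); m[:, :305]=0; m[:,350:]=0; m[:130]=0; m[256:]=0
    k=max(cv2.findContours(m,cv2.RETR_EXTERNAL,cv2.CHAIN_APPROX_NONE)[0],key=cv2.contourArea); return cv2.minAreaRect(k)
print(beam(a),beam(b))
d=cv2.absdiff(a,b).max(2)
for n,(x,y) in dict(glue=(430,134),tape=(325,286),driver=(400,295),offcut=(260,292),puck=(214,290),tq1=(328,90),tq2=(195,131)).items(): print(n,d[y-15:y+15,x-15:x+15].mean().round(1))
cv2.imwrite("pics/fin.png",np.hstack([cv2.resize(b[180:300,440:540],None,fx=4,fy=4,interpolation=cv2.INTER_CUBIC),cv2.resize(b[170:250,260:340],(400,480),interpolation=cv2.INTER_CUBIC)]))
E
```

```text
[301.86666679 196.        ] 15.166437149047852 [ 2.6 -7.5] -70.8
[299.578125 193.953125] 14.721221923828125 [ 7.6 -2.2] -16.3
cam turned 54.539840317780715
((333.0, 250.0), (0.0, 0.0), 0.0) ((324.0, 250.0), (2.0, 0.0), -90.0)
glue 3.5
tape 4.3
driver 15.8
offcut 4.5
puck 4.3
tq1 4.4
tq2 4.2
```

View pics/fin.png

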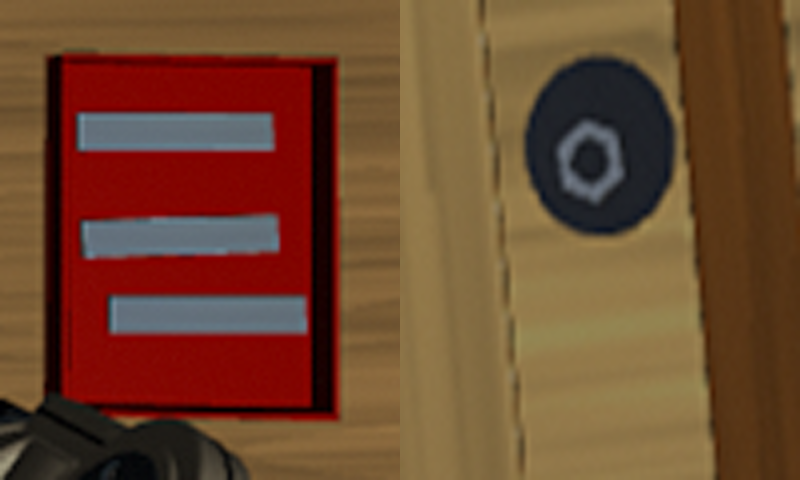

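```bash
python3 - <<'E'
from h import *
a=cv2.imread("pics/top0.png"); b=cv2.imread("pics/t31.png")
A=a[130:258,305:348].astype(np.float32).mean(2); B=b[130:258,305:348].astype(np.float32).mean(2)
A[:,:]=A; print("beam shift px",cv2.phaseCorrelate(A[:, :34],B[:, :34],cv2.createHanningWindow((34,128),cv2.CV_32F)))
for y in (150,190,240):
    ga=np.abs(np.diff(a[y-2:y+3,305:350].mean((0,2)))); gb=np.abs(np.diff(b[y-2:y+3,305:350].mean((0,2)))); print(y,np.argsort(ga)[-3:]+305,np.argsort(gb)[-3:]+305)
print(get_obs()["ft_force"],get_obs()["clock"])
E
```

```text
beam shift px ((-1.2598168126410059, -1.5529826830354665), 1.0202113199565146)
150 [334 333 311] [334 333 311]
190 [314 316 338] [338 314 316]
240 [343 344 321] [343 344 321]
[ 0.01213412 -0.2624632   0.44828564] 58.1167
```

```bash
python3 - <<'E'
from h import *
a=cv2.imread("pics/top0.png"); b=cv2.imread("pics/t31.png")
for x,y0 in ((322,125),(334,240)):
    print([np.argsort(np.abs(np.diff(i[y0:y0+25,x-3:x+4].mean((1,2)))))[-3:]+y0 for i in (a,b)])
print(sign_off())
E
```

```text
[array([135, 134, 133]), array([135, 134, 133])]
[array([259, 252, 251]), array([250, 252, 251])]
the job is handed in; nothing more can be done
None
```

I finished the task and handed it in at about 58 s of the 210 s; the sign-off gave no verdict.

**What I did**
- **Wrench on the hex:** I put the wrench on the hex and rolled the worm until it stalled. The wrist view then showed the hex about 5° off the jaws, with a gap of about 29.3 mm. I swung the handle 5° to line it up and rolled again until it was snug.
- **Turn and return:** I turned about 54° counter-clockwise, slid the wrench off and laid it back flat on the mat.
- **Strips:** I drew the three strips out sideways and laid them in the red tray.

**Last checks**
- **Hex:** the cam disc shows it turned 54.5° (about 0.95 rad). That is just this turn; the hex may have started about 0.09 rad above zero.
- **Beam:** its long edges and its ends are in the same picture rows and columns as at the start. An image-correlation check gave a shift of about 1–2 pixels. I didn't trust that figure, because the turned cam and the missing strips were probably in its window.
- **Strips:** all three lie flat inside the tray. The tray itself had been knocked about 1.5 cm, and one strip ended up close to its −y wall.
- **Bystanders:** none shows any movement. The screwdriver's patch of the picture changed more than the others, which I put down to the hand standing next to it.
- **Robot:** it was touching nothing when I handed in.

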